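# Stack angle brackets turn and turn about on a bearer

### The arm

A 7-joint arm with a two-finger parallel gripper is mounted at the origin on the work surface. World frame = base frame: x ahead of the robot, y to its left, z up, the work surface at z = 0. Lengths are in m, angles in rad, forces in N, time in s.
With the tool pointing down it reaches from about 0.425 to 0.875 m from the base axis. Payload 4.7 kg.
Tool frame: the origin (TCP) lies between the finger pads; the fingertips stand 17 mm ahead of it and the grasp point (between the pads) lies 2 mm behind it; z points along the fingers, y is the direction in which the jaws open and shut (so a half turn about z gives the same grasp; the last joint's range is limited). The gripper opens to 87 mm and grips with 3 to 60 N. Pads are 19 mm wide; open, the fingers measure 117 mm over their backs; the gripper's body (75 mm by 190 mm) begins 51 mm behind the grasp point.
Start: joints at [1.358, 0.321, -0.07, 1.45, 0.023, 1.371, -0.057], TCP at [0.146, -0.633, 0.24] pointing down, gripper open.
Joint ranges: [-2.86, 2.86], [-0.3, 2.09], [-1.38, 1.24], [0.06, 2.45], [-1.56, 4.7], [0.09, 2.05], [-2.69, 2.69]. Speed limits (rad/s): [2.57, 2.57, 3.14, 3.14, 3.14, 3.14, 3.14].

### API

Orientations are given as [roll, pitch, yaw] about the fixed x, y, z axes, in that order (R = Rz(yaw) Ry(pitch) Rx(roll)).
In Python, from workcell import ctrl gives the robot as it stands. The module is installed in compiled form; this text tells all that it offers.
- The arm moves only by the tool send_rows, never from a script. Its argument "deltas" is a list of rows, each an object of numbers: "x", "y", "z": the shift along the tool's x, y, z each as a share of 0.1 m, from -1 to 1; "wx", "wy", "wz": the turn, a rotation vector about the tool's x, y, z each as a share of 90 degrees, from -1 to 1. In form: [{"x": .., "y": .., "z": .., "wx": .., "wy": .., "wz": ..}, ...]. A call has exactly 8 rows; each row is the pose to reach, as a shift and turn from the pose measured when the call began, along the tool's axes at that moment; what a row does not reach only later rows make up. A row lasts 1/10 s, in which the tool goes at most 50 mm and 8.59 degrees, less where a joint would pass 70% of its speed; a pose out of reach is approached as far as the arm can. A call with a number of a shift or a turn outside -1 to 1 is refused whole. A call with a gripper value outside its range is refused whole. "jaw" is the closure, from 0 (fully open) to 1 (shut), set as the call begins (left out, the last holds). The fingers move at their own pace and stop on an object; the grip force is fixed at half the most. Time passes only in rows, so rows that repeat a pose let the fingers close, or fill a call up. It gives the time, the measured TCP pose, the force and the opening at its end, in the units of the state.
- ctrl.get_state(): the state, without advancing time (a new reading comes with each control period).
- ctrl.get_image(name): name is "scene" or "top" or "wrist"; returns the picture (420x560x3 uint8, blue, green, red); there is no depth.
- ctrl.camera_model(name): a dict with "fov_y" (degrees; the focal length in pixels is half the picture's height over the tangent of half this angle, whatever the lens; pixels are square), "cx", "cy" (the principal point, pixels), "D" ([k1, k2, p1, p2, k3] as OpenCV has them; the pictures are not rectified), "rvec" (rotation vector, rad) and "tvec" (3), from world to camera coordinates, as OpenCV has them. Camera axes: x right, y down, z forward; pixel columns grow to the right and rows downward; lengths in m; the calibration is good to about 2 mm. A picture is of the moment at which its call begins: read the wrist's pose just before it. camera_model takes no time and is no camera call; for the wrist camera it gives the pose at the moment of the call.
- ctrl.sign_off(): hands the job in, once; it reports no verdict.
The state is a dict: "time": time; "joint_pos": joint angles; "dq": joint speeds; "effort": joint torques, N m; "ee_pos": TCP position; "tcp_rot": TCP orientation; "wrist_force": force on the tool from outside, world axes, zero at the start; "ft_torque": the same for the moment, N m; "gripper_width": finger opening in m.
Only numpy, scipy, OpenCV 4.12 (cv2) and the standard library are available. Lean on these libraries where they do the work, as an engineer would, in place of code of your own. Each camera call takes 0.05 s, during which the arm holds its last target.

### The job

The first angle bracket of a pile already lies across the timber bearer. Set the other two gently on top of it, one on the other, long legs flat, edges in line and short legs hanging down, each turned the opposite way to the one beneath so that the pile balances, with its short leg hooked closely over the end of the pile on its side (not more than about a finger's width clear of it). Do not push the first bracket out of place, and leave the hammer, tongs and tin alone.

Things in the scene. Friction and masses are not known exactly. Their poses are not given: they have to be found in the camera images.
- bearer: Timber bearer screwed to the bench: pale wood, 260 mm long, 75 wide, 100 high, a small angle cleat at each end (out to 170 mm from its middle). Origin on the bench under its middle; x along its length, y across it, z up. Fixed, but its place and yaw differ each time.
- laid: Angle bracket of dark 50 x 8 mm steel flat bar, 0.58 to 0.78 kg: long leg 140 mm, short leg 85 mm (outside lengths), square to each other, a 4 mm weld bead inside the corner, two bolt holes a leg. Already lies loose across the bearer's middle, long leg flat on its top, short leg hanging down 24 mm clear of the bearer's left (+y) side. Origin at laid_grip.
- laid_grip (a point): Of the bracket on the bearer. In the long leg, midway through its thickness and width, 47 mm from the short leg's outer face: about the balance point (centre of mass 15 mm below). x along the long leg from corner to free end, y across the 50 mm width, z out of the outer face; the short leg reaches to z = -81 mm. 
- laid_heel (a point): Of the bracket on the bearer. Corner end of the long leg, same axes as the grip point and 47 mm to its -x: on the short leg's outer face, midway through the long leg's thickness. The free end of the long leg is at x = 140 mm from here.
- brk1: Angle bracket of dark 50 x 8 mm steel flat bar, 0.58 to 0.78 kg: long leg 140 mm, short leg 85 mm (outside lengths), square to each other, a 4 mm weld bead inside the corner, two bolt holes a leg. Stands loose on its two free ends like a lopsided tent, corner up (78 mm high), long leg sloping 30 degrees down, roughly away from the robot. Origin at brk1_grip.
- brk1_grip (a point): Of bracket brk1. In the long leg, midway through its thickness and width, 47 mm from the short leg's outer face: about the balance point (centre of mass 15 mm below). x along the long leg from corner to free end, y across the 50 mm width, z out of the outer face; the short leg reaches to z = -81 mm. 
- brk1_heel (a point): Of bracket brk1. Corner end of the long leg, same axes as the grip point and 47 mm to its -x: on the short leg's outer face, midway through the long leg's thickness. The free end of the long leg is at x = 140 mm from here.
- brk2: Twin of brk1, either may go first. Angle bracket of dark 50 x 8 mm steel flat bar, 0.58 to 0.78 kg: long leg 140 mm, short leg 85 mm (outside lengths), square to each other, a 4 mm weld bead inside the corner, two bolt holes a leg. Stands loose on its two free ends like a lopsided tent, corner up (78 mm high), long leg sloping 30 degrees down, roughly away from the robot. Origin at brk2_grip.
- brk2_grip (a point): Of bracket brk2. In the long leg, midway through its thickness and width, 47 mm from the short leg's outer face: about the balance point (centre of mass 15 mm below). x along the long leg from corner to free end, y across the 50 mm width, z out of the outer face; the short leg reaches to z = -81 mm. 
- brk2_heel (a point): Of bracket brk2. Corner end of the long leg, same axes as the grip point and 47 mm to its -x: on the short leg's outer face, midway through the long leg's thickness. The free end of the long leg is at x = 140 mm from here.
- hammer: Bystander: a hammer with a wooden handle, 300 mm long, lying to the left of the bearer. Origin on its underside, x along it towards the head.
- tongs: Bystander: forge tongs of dark steel, about 350 mm long and 75 mm wide, lying flat beyond the brackets. Origin on the bench under the rivet, x towards the jaws.
- tin: Bystander: a low round metal tin, 90 mm across and 55 mm high, beyond the brackets. Origin at the centre of its underside.
Not all that is in view belongs to the job. What is shaped like the brk2 but blue or orange is not meant.

How it is judged:
On the way:
1. one bracket lies flat on the first, turned the opposite way, let go and at rest (((angle between brk1_grip's own z axis and vertical below 0.06 rad and angle between the x axis of brk1_grip and the x axis of laid_heel, either way round below 0.12 rad and x of brk1_heel in the frame of laid_heel between 0.145 and 0.17 m and y of brk1_heel in the frame of laid_heel between -0.013 and 0.013 m and height (world z) of brk1_heel between 0.108 and 0.116 m and linear speed of brk1 below 0.02 m/s and angular speed of brk1 below 0.1 rad/s and contact force between brk1 and the fingers below 0.3 N) or (angle between brk2_grip's own z axis and vertical below 0.06 rad and angle between the x axis of brk2_grip and the x axis of laid_heel, either way round below 0.12 rad and x of brk2_heel in the frame of laid_heel between 0.145 and 0.17 m and y of brk2_heel in the frame of laid_heel between -0.013 and 0.013 m and height (world z) of brk2_heel between 0.108 and 0.116 m and linear speed of brk2 below 0.02 m/s and angular speed of brk2 below 0.1 rad/s and contact force between brk2 and the fingers below 0.3 N))), for 0.2 s.
At the end, for the whole second after the job is handed in: All three brackets lie flat (3 deg) on one another at rest, in line with the first within 7 deg and 13 mm. The second's short leg hangs at most 22 mm clear of the first's free end, the third's as close to the first's short leg. The first has moved under 15 mm (distance of laid_heel from where it was at the start of the episode below 0.015 m and angle between laid_grip's own z axis and vertical below 0.06 rad and ((angle between each of brk1_grip, brk2_grip's own z axis and vertical below 0.06 rad and angle between the x axis of each of brk1_grip, brk2_grip and the x axis of laid_heel, either way round below 0.12 rad and x of brk1_heel in the frame of laid_heel between 0.145 and 0.17 m and y of brk1_heel in the frame of laid_heel between -0.013 and 0.013 m and height (world z) of brk1_heel between 0.108 and 0.116 m and x of brk2_heel in the frame of laid_heel between -0.03 and -0.005 m and y of brk2_heel in the frame of laid_heel between -0.013 and 0.013 m and height (world z) of brk2_heel between 0.116 and 0.124 m) or (angle between each of brk2_grip, brk1_grip's own z axis and vertical below 0.06 rad and angle between the x axis of each of brk2_grip, brk1_grip and the x axis of laid_heel, either way round below 0.12 rad and x of brk2_heel in the frame of laid_heel between 0.145 and 0.17 m and y of brk2_heel in the frame of laid_heel between -0.013 and 0.013 m and height (world z) of brk2_heel between 0.108 and 0.116 m and x of brk1_heel in the frame of laid_heel between -0.03 and -0.005 m and y of brk1_heel in the frame of laid_heel between -0.013 and 0.013 m and height (world z) of brk1_heel between 0.116 and 0.124 m)) and linear speed of each of brk1, brk2 below 0.02 m/s and angular speed of each of brk1, brk2 below 0.1 rad/s); the robot touches nothing.
It fails at once if the hammer is moved more than 30 mm (distance of hammer from where it was at the start of the episode above 0.03 m).
It fails at once if the tongs is moved more than 30 mm (distance of tongs from where it was at the start of the episode above 0.03 m).
It fails at once if the tin is moved more than 30 mm (distance of tin from where it was at the start of the episode above 0.03 m).
It fails at once if a bracket is dropped: it falls free of the fingers faster than 0.6 m/s (a fall of some 20 mm) ((linear speed of brk1 above 0.6 m/s and contact force between brk1 and the fingers below 0.3 N) or (linear speed of brk2 above 0.6 m/s and contact force between brk2 and the fingers below 0.3 N)).
It also fails if it takes over 70 s, if anything falls off the work surface, if the arm or the gripper's body presses on something with over 40 N, if the wrist force passes 120 N, or if a joint passes its speed limit or range.

## Working session

There is one attempt and no reset: what is moved stays moved. The work goes in short steps, Python scripts to look and compute and a tool call to move; the robot and the scene stay as the last step left them, time stands still between calls to the robot, and variables do not carry over. Pictures are saved under pics/ and viewed, and the job is handed in when it is done.

Besides the shell and the picture viewer there is one more tool, called after ">>>" as a command line: name --argument value ..., lists and objects as JSON in quotes. send_rows: Moves the arm, as the interface text tells. Its arguments: {"type":"object","properties":{"deltas":{"type":"array"},"jaw":{"type":"number"}},"required":["deltas"]}

```bash
mkdir -p pics
python3 - <<'E'
from workcell import ctrl
import cv2
s=ctrl.get_state();print(s)
for n in ["scene","top"]:
    cv2.imwrite(f"pics/{n}0.png",ctrl.get_image(n));print(n,ctrl.camera_model(n))
E
```

```text
{'time': 0.0, 'joint_pos': array([ 1.35811136,  0.32182473, -0.07008103,  1.4517059 ,  0.0225834 ,
        1.37079689, -0.05690224]), 'dq': array([-0.00170336,  0.0001537 ,  0.00131965, -0.00106717, -0.00019778,
        0.00042585, -0.00193244]), 'effort': array([-6.69310903e-04, -4.91292465e+01, -4.04019020e-01, -3.12529635e+01,
       -6.40267530e-02,  4.36871743e-02,  1.70898452e-04]), 'ee_pos': array([ 0.14598495, -0.63284363,  0.23844482]), 'tcp_rot': array([-3.13964643e+00,  8.50277604e-05,  2.26807235e-01]), 'wrist_force': array([-0.21228992,  0.46787745,  0.35113971]), 'ft_torque': array([0.01890012, 0.00414765, 0.03972613]), 'gripper_width': 0.08670474240136761}
scene {'fov_y': 45.112773236800614, 'cx': 279.8101308719665, 'cy': 214.8008988340046, 'D': array([-0.14478725,  0.        ,  0.        ,  0.        ,  0.        ]), 'rvec': array([ 0.71220975,  2.50242892, -1.2246446 ]), 'tvec': array([ 0.46786884, -0.07203568,  1.8039348 ])}
top {'fov_y': 44.91675402530068, 'cx': 272.3116138875403, 'cy': 216.94202729915241, 'D': array([0.0180601, 0.       , 0.       , 0.       , 0.       ]), 'rvec': array([ 2.15732426, -2.15456687,  0.12013609]), 'tvec': array([-0.0142279 ,  0.56373658,  1.61632033])}
```

View pics/scene0.png

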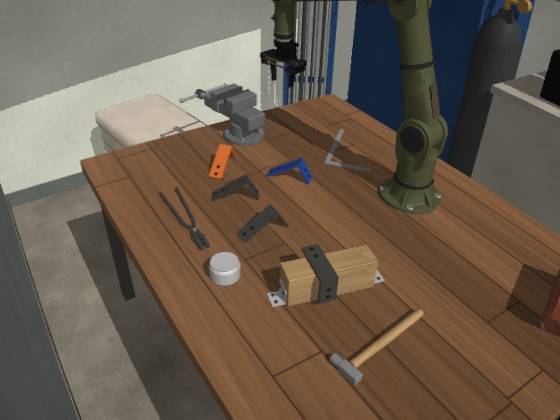

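View pics/top0.png

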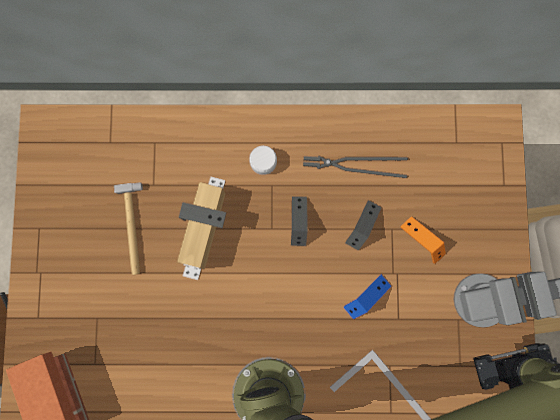

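Top view: world +x is up in the picture, +y left. The laid bracket is at about (203,215), the dark brackets at (300,221) and (364,226), and blue/orange decoys further on. I'll enlarge those areas.

Run:
```python
import cv2,numpy as np
t=cv2.imread("pics/top0.png");s=cv2.imread("pics/scene0.png")
def crop(im,x0,y0,w,h,k,name):
    c=cv2.resize(im[y0:y0+h,x0:x0+w],None,fx=k,fy=k,interpolation=cv2.INTER_CUBIC)
    c=np.clip(c.astype(float)*1.5,0,255).astype(np.uint8)
    for i in range(0,w,10):
        cv2.line(c,(i*k,0),(i*k,6 if i%50 else 14),(255,255,255),1)
        if i%20==0: cv2.putText(c,str(x0+i),(i*k,24),0,.4,(255,255,255),1)
    for i in range(0,h,10):
        cv2.line(c,(0,i*k),(6,i*k),(255,255,255),1)
        cv2.putText(c,str(y0+i),(8,i*k+4),0,.4,(255,255,255),1)
    cv2.imwrite("pics/"+name,c)
crop(t,280,185,110,75,7,"c_top_b.png")
crop(t,170,170,70,115,5,"c_top_l.png")
crop(s,200,165,120,85,6,"c_sc_b.png")
crop(s,260,235,130,75,6,"c_sc_l.png")
```

```text
(no output)
```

View pics/c_top_b.png

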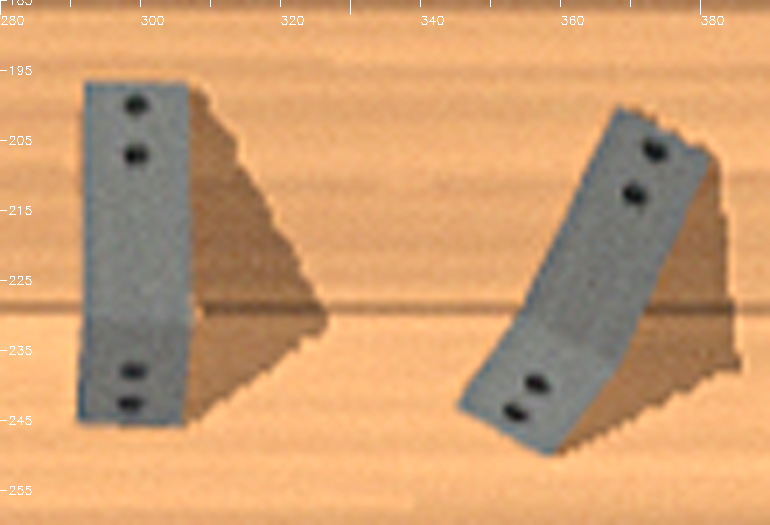

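View pics/c_top_l.png

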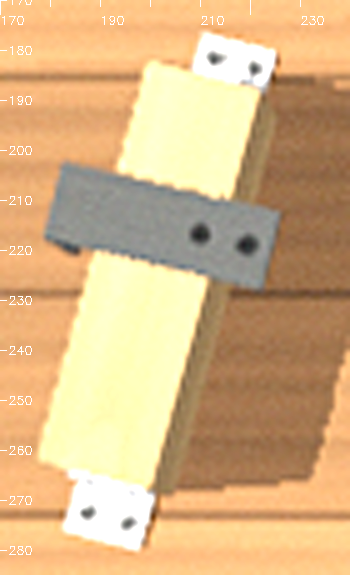

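View pics/c_sc_b.png

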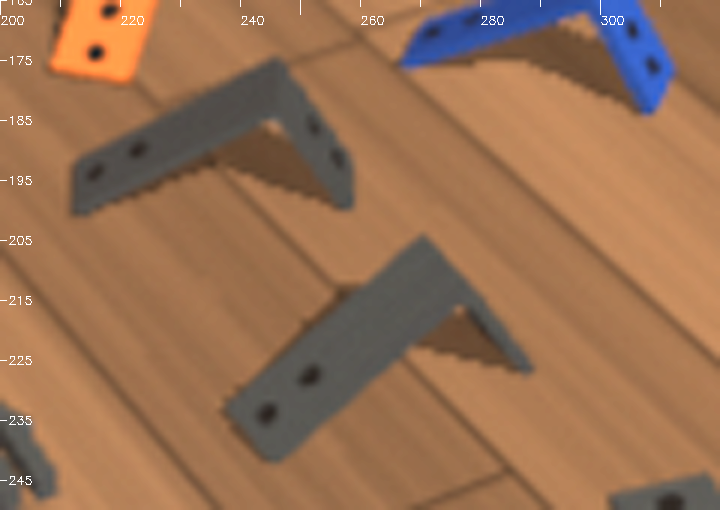

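View pics/c_sc_l.png

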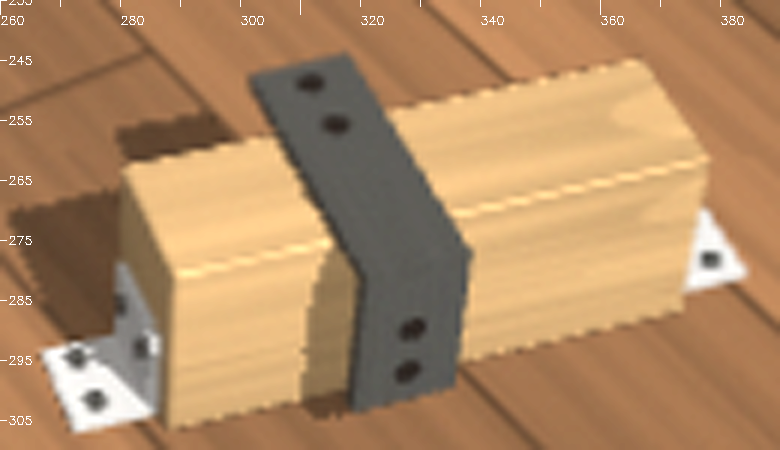

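```bash
cat > h.py <<'E'
import cv2,numpy as np
from scipy.spatial.transform import Rotation as Rn
from scipy.optimize import minimize
def K(m):
    f=210/np.tan(np.radians(m["fov_y"]/2)); return np.array([[f,0,m["cx"]],[0,f,m["cy"]],[0,0,1]])
def proj(m,P): return cv2.projectPoints(np.asarray(P,float),m["rvec"],m["tvec"],K(m),m["D"])[0][:,0]
def box(x0,x1,z0,z1): return np.array([[x,y,z] for x in(x0,x1) for y in(-.025,.025) for z in(z0,z1)])
B1=box(-.047,.093,-.004,.004); B2=box(-.047,-.039,-.081,.004)
def pose(kind,p):
    x,y,yaw=p
    if kind=='laid': return Rn.from_euler('z',yaw),np.array([x,y,.104])
    R=Rn.from_euler('zy',[yaw,np.pi/6])
    # grip height so lowest point is z=0
    z=-min(R.apply(B1)[:,2].min(),R.apply(B2)[:,2].min())
    return R,np.array([x,y,z])
def render(m,R,t,shape=(420,560),k=4,roi=None):
    x0,y0,x1,y1=roi
    im=np.zeros(((y1-y0)*k,(x1-x0)*k),np.uint8)
    for b in(B1,B2):
        q=proj(m,R.apply(b)+t); h=cv2.convexHull(((q-[x0,y0]+.5)*k-.5).astype(np.float32))
        cv2.fillConvexPoly(im,np.round(h[:,0]*16).astype(np.int32),255,shift=4)
    return cv2.resize(im,(x1-x0,y1-y0),interpolation=cv2.INTER_AREA)/255.
def soft(im,roi):
    x0,y0,x1,y1=roi; c=im[y0:y1,x0:x1].astype(float)
    # greyness: R-B small -> 1
    return np.clip(1-((c[...,2]-c[...,0])-3)/22.,0,1)
E
cat > fit0.py <<'E'
from h import *
from workcell import ctrl
t=cv2.imread("pics/top0.png");s=cv2.imread("pics/scene0.png")
mt,ms=ctrl.camera_model("top"),ctrl.camera_model("scene")
# pixel helper on plane z
def ray(m,u,z):
    n=cv2.undistortPoints(np.array([[u]],float),K(m),m["D"])[0,0]
    R=cv2.Rodrigues(m["rvec"])[0]; d=R.T@np.r_[n,1]; c=-R.T@m["tvec"]
    return c+d*(z-c[2])/d[2]
objs={'laid':(('laid'),(203,215),.104,(170,190,240,240),(292,238,345,310)),
'A':('brk',(299,227),.05,(280,190,330,255),(230,198,292,248)),
'B':('brk',(359,232),.05,(335,192,390,255),(206,170,262,204))}
for n,(kind,u,z,rt,rs) in objs.items():
    p0=ray(mt,u,z)
    for use in('both','top','scene'):
        best=None
        for yaw in ([-1.4,-1.8] if kind=='laid' else [0,-.45,.4]):
            def cost(p):
                R,tt=pose(kind,p); c=0
                for nm,m,im,r in(('top',mt,t,rt),('scene',ms,s,rs)):
                    if use in('both',nm): 
                        d=render(m,R,tt,roi=r)-soft(im,r); c+=(d**2).sum()
                return c
            r=minimize(cost,[p0[0],p0[1],yaw],method='Nelder-Mead',options=dict(initial_simplex=[[p0[0]+a,p0[1]+b,yaw+g] for a,b,g in((-.01,0,0),(.015,0,0),(0,.015,0),(0,0,.15))],xatol=1e-4,fatol=.01,maxiter=300))
            if best is None or r.fun<best.fun: best=r
        print(n,use,best.x.round(4),round(best.fun,1))
        if use=='both':
            R,tt=pose(kind,best.x)
            for im,m in((t,mt),(s,ms)):
                for b in(B1,B2):
                    pass
            vis=[]
            for im,m,r in((t,mt,rt),(s,ms,rs)):
                k=6;x0,y0,x1,y1=r
                sf=(soft(im,r)*255).astype(np.uint8); sf=cv2.cvtColor(cv2.resize(sf,None,fx=k,fy=k,interpolation=cv2.INTER_NEAREST),cv2.COLOR_GRAY2BGR)
                for b in(B1,B2):
                    q=cv2.convexHull(((proj(m,R.apply(b)+tt)-[x0,y0]+.5)*k).astype(np.int32)); cv2.polylines(sf,[q],True,(0,0,255),1)
                vis.append(cv2.copyMakeBorder(sf,0,max(0,440-sf.shape[0]),0,0,cv2.BORDER_CONSTANT))
            cv2.imwrite(f"pics/fit_{n}.png",np.hstack([v[:440] for v in vis]))
E
python3 fit0.py
```

```text
laid both [ 0.5674  0.227  -1.792 ] 100.3
laid top [ 0.567   0.227  -1.7966] 39.9
laid scene [ 0.5674  0.228  -1.7948] 58.8
A both [ 0.5545 -0.0985 -0.0333] 83.3
A top [ 0.553  -0.0989 -0.0345] 29.8
A scene [ 0.5561 -0.0961 -0.0551] 42.9
B both [ 0.5412 -0.3071 -0.4556] 323.0
B top [ 0.538  -0.307  -0.4732] 105.0
B scene [ 0.5497 -0.2953 -0.3726] 139.4
```

```bash
python3 -c "
import cv2,numpy as np
a=[cv2.imread(f'pics/fit_{n}.png') for n in ['laid','A','B']]
w=max(i.shape[1] for i in a)
o=np.vstack([cv2.copyMakeBorder(i[:390],0,0,0,w-i.shape[1],cv2.BORDER_CONSTANT) for i in a]);print(o.shape)
cv2.imwrite('pics/fits.png',cv2.resize(o,None,fx=.51,fy=.51,interpolation=cv2.INTER_AREA))"
```

```text
(1170, 738, 3)
```

View pics/fits.png

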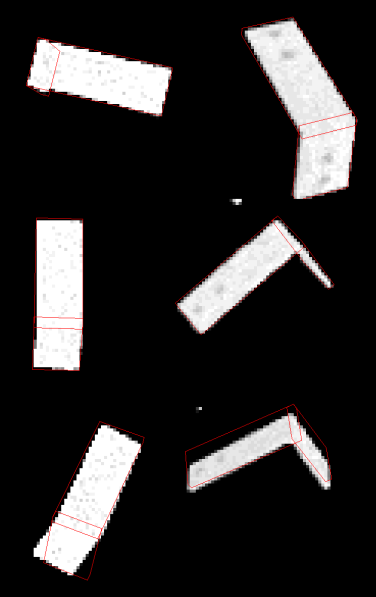

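Laid and A fit within about a pixel. B's fit hasn't converged, so I'll restart it from more start points.

```bash
sed -i 's/\[0,-.45,.4\]/[0,-.2,-.35,-.5,-.65,.4]/; s/maxiter=300/maxiter=600/' fit0.py; sed -i "s/(359,232)/(363,226)/" fit0.py; python3 fit0.py|grep B
```

```text
B both [ 0.5407 -0.3075 -0.4357] 321.5
B top [ 0.5381 -0.3064 -0.4807] 104.6
B scene [ 0.5495 -0.2946 -0.3879] 137.5
```

View pics/fit_B.png

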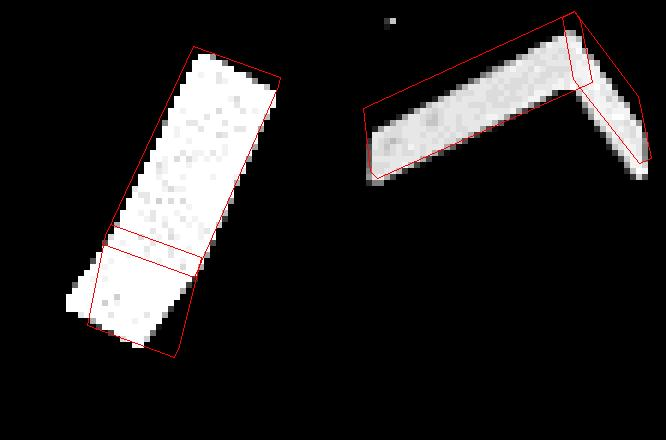

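My Euler order was wrong: lowercase is extrinsic, so the tilt was applied in the wrong frame. Fixing that.

```bash
sed -i "s/from_euler('zy'/from_euler('ZY'/" h.py; python3 fit0.py
python3 - <<'E'
from h import *
print(pose('brk',[0,0,0])[1], pose('brk',[0,0,0])[0].as_matrix())
E
```

```text
laid both [ 0.5674  0.227  -1.792 ] 100.3
laid top [ 0.567   0.227  -1.7966] 39.9
laid scene [ 0.5674  0.228  -1.7948] 58.8
A both [ 0.5545 -0.0992 -0.0298] 77.2
A top [ 0.5531 -0.0989 -0.0191] 30.8
A scene [ 0.5563 -0.0964 -0.0658] 36.9
B both [ 0.5416 -0.3112 -0.4978] 85.5
B top [ 0.5414 -0.3116 -0.499 ] 32.2
B scene [ 0.543  -0.3081 -0.5056] 45.7
[0.         0.         0.05064806] [[ 0.8660254  0.         0.5      ]
 [ 0.         1.         0.       ]
 [-0.5        0.         0.8660254]]
```

View pics/fit_B.png

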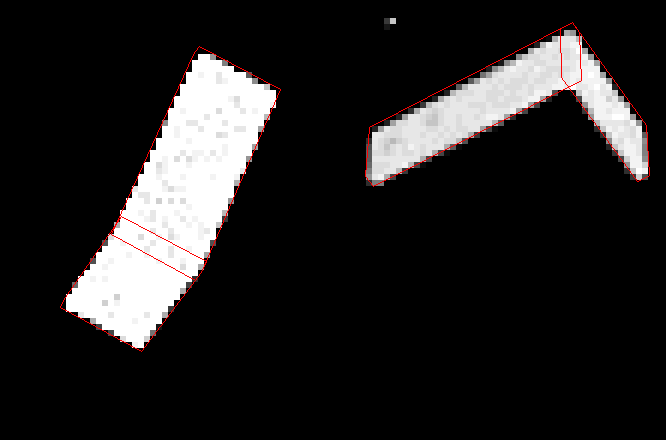

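```bash
cat >> h.py <<'E'
LG=np.array([.5674,.2273]); LY=-1.794
A=(.5543,-.0985,-.03); B=(.5418,-.3108,-.499)
FL=Rn.from_euler('x',np.pi)
def grasp(p,flip,h):
    R,t=pose('brk',p); n=R.as_matrix()[:,2]
    RT=R*(Rn.from_euler('z',np.pi) if flip else Rn.identity())*FL
    return t+n*h,RT
def lrel(x,y=0):  # laid heel frame -> world xy
    c,s=np.cos(LY),np.sin(LY); return LG+np.array([c*(x-.047)-s*y,s*(x-.047)+c*y])
def down(x,y,z,yaw): return np.array([x,y,z]),Rn.from_euler('z',yaw)*FL
def rel(tgt):
    from workcell import ctrl
    s=ctrl.get_state(); R=Rn.from_euler('xyz',s['tcp_rot'])
    d=R.inv().apply(tgt[0]-s['ee_pos'])/.1; w=(R.inv()*tgt[1]).as_rotvec()/(np.pi/2)
    print('t',round(s['time'],2),'ee',s['ee_pos'].round(4),'rpy',s['tcp_rot'].round(3),'q',s['joint_pos'].round(2),'F',s['wrist_force'].round(1),'gw',round(s['gripper_width'],4))
    print('d',d.round(3),'w',w.round(3))
E
python3 - <<'E'
from h import *
from workcell import ctrl
exec(open('fit0.py').read().split('objs=')[0].split('# pixel helper on plane z')[1])  if 0 else None
m=ctrl.camera_model('top')
def ray(m,u,z):
    n=cv2.undistortPoints(np.array([[u]],float),K(m),m["D"])[0,0]
    R=cv2.Rodrigues(m["rvec"])[0]; d=R.T@np.r_[n,1]; c=-R.T@m["tvec"]
    return c+d*(z-c[2])/d[2]
for u in((480,300),(458,280),(530,275),(510,365)): print(u,ray(m,u,.15).round(3))
for g in (grasp(A,0,.112),grasp(A,0,.012),grasp(B,1,.112),down(*lrel(.112),.24,LY+np.pi),down(*lrel(.028),.24,LY+np.pi)):
    print(g[0].round(4)); rel(g)
E
```

```text
(480, 300) [ 0.304 -0.625  0.15 ]
(458, 280) [ 0.362 -0.564  0.15 ]
(530, 275) [ 0.378 -0.775  0.15 ]
(510, 365) [ 0.119 -0.702  0.15 ]
[ 0.6103 -0.1002  0.1476]
t 0.1 ee [ 0.146  -0.6329  0.2386] rpy [-3.14   0.     0.227] q [ 1.36  0.32 -0.07  1.45  0.02  1.37 -0.06] F [-0.3 -0.3  0. ] gw 0.087
d [ 5.722 -4.145  0.916] w [ 0.042 -0.331  0.16 ]
[ 0.5603 -0.0987  0.061 ]
t 0.1 ee [ 0.146  -0.6329  0.2386] rpy [-3.14   0.     0.227] q [ 1.36  0.32 -0.07  1.45  0.02  1.37 -0.06] F [-0.3 -0.3  0. ] gw 0.087
d [ 5.238 -4.271  1.782] w [ 0.042 -0.331  0.16 ]
[ 0.591  -0.3376  0.1476]
t 0.1 ee [ 0.146  -0.6329  0.2386] rpy [-3.14   0.     0.227] q [ 1.36  0.32 -0.07  1.45  0.02  1.37 -0.06] F [-0.3 -0.3  0. ] gw 0.087
d [ 5.    -1.875  0.912] w [ 0.4    0.151 -1.494]
[0.553  0.1639 0.24  ]
t 0.1 ee [ 0.146  -0.6329  0.2386] rpy [-3.14   0.     0.227] q [ 1.36  0.32 -0.07  1.45  0.02  1.37 -0.06] F [-0.3 -0.3  0. ] gw 0.087
d [ 5.758e+00 -6.849e+00 -3.000e-03] w [-0.001 -0.001 -0.714]
[0.5716 0.2458 0.24  ]
t 0.1 ee [ 0.146  -0.6329  0.2386] rpy [-3.14   0.     0.227] q [ 1.36  0.32 -0.07  1.45  0.02  1.37 -0.06] F [-0.3 -0.3  0. ] gw 0.087
d [ 6.123e+00 -7.606e+00 -2.000e-03] w [-0.001 -0.001 -0.714]
```

>>> send_rows --deltas '[{"y":-0.1,"z":-0.1},{"y":-0.25,"z":-0.2},{"y":-0.4,"z":-0.3},{"y":-0.55,"z":-0.4},{"y":-0.7,"z":-0.5},{"y":-0.85,"z":-0.6},{"x":0.1,"y":-1,"z":-0.6},{"x":0.2,"y":-1,"z":-0.6}]' --jaw 0

```text
$.deltas[0]: bad value
```

>>> send_rows --deltas '[{"x":0.15,"y":-0.15},{"x":0.3,"y":-0.3},{"x":0.45,"y":-0.45},{"x":0.6,"y":-0.6},{"x":0.75,"y":-0.75},{"x":0.9,"y":-0.9},{"x":1,"y":-1},{"x":1,"y":-1}]'

```text
$.deltas[0]: bad value
```

>>> send_rows --deltas '[{"x":0.15,"y":-0.15},{"x":0.3,"y":-0.3},{"x":0.45,"y":-0.45},{"x":0.6,"y":-0.6},{"x":0.75,"y":-0.75},{"x":0.9,"y":-0.9},{"x":1,"y":-1},{"x":1,"y":-1}]'

```text
$.deltas[0]: bad value
```

```bash
python3 -c "
from h import *
rel(grasp(A,0,.112))"
```

```text
t 0.1 ee [ 0.146  -0.6329  0.2386] rpy [-3.14   0.     0.227] q [ 1.36  0.32 -0.07  1.45  0.02  1.37 -0.06] F [-0.3 -0.3  0. ] gw 0.087
d [ 5.722 -4.145  0.916] w [ 0.042 -0.331  0.16 ]
```

All six keys seem to be needed in every row.

>>> send_rows --deltas '[{"x":0,"y":-0.1,"z":-0.1,"wx":0,"wy":0,"wz":0},{"x":0,"y":-0.25,"z":-0.2,"wx":0,"wy":0,"wz":0},{"x":0,"y":-0.4,"z":-0.3,"wx":0,"wy":0,"wz":0},{"x":0,"y":-0.55,"z":-0.4,"wx":0,"wy":0,"wz":0},{"x":0,"y":-0.7,"z":-0.5,"wx":0,"wy":0,"wz":0},{"x":0,"y":-0.85,"z":-0.6,"wx":0,"wy":0,"wz":0},{"x":0.1,"y":-1,"z":-0.6,"wx":0,"wy":0,"wz":0},{"x":0.2,"y":-1,"z":-0.6,"wx":0,"wy":0,"wz":0}]' --jaw 0

```text
time: 0.9
ee_pos: [0.1427, -0.5296, 0.3002]
tcp_rot: [-3.141, 0.0, 0.226]
wrist_force: [-0.3, 0.7, 0.1]
gripper_width: 0.0869
```

```bash
python3 -c "
from h import *
rel(grasp(A,0,.112))"
```

```text
t 0.9 ee [ 0.1427 -0.5296  0.3002] rpy [-3.141  0.     0.226] q [ 1.35  0.09 -0.09  1.61  0.01  1.45 -0.09] F [-0.3  0.7  0.1] gw 0.0869
d [ 5.519 -3.136  1.526] w [ 0.042 -0.331  0.159]
```

>>> send_rows --deltas '[{"x":0.15,"y":-0.1,"z":0,"wx":0,"wy":0,"wz":0},{"x":0.35,"y":-0.2,"z":0,"wx":0,"wy":0,"wz":0},{"x":0.55,"y":-0.3,"z":0,"wx":0,"wy":0,"wz":0},{"x":0.75,"y":-0.4,"z":0,"wx":0,"wy":0,"wz":0},{"x":0.9,"y":-0.5,"z":0,"wx":0,"wy":0,"wz":0},{"x":1,"y":-0.6,"z":0,"wx":0,"wy":0,"wz":0},{"x":1,"y":-0.8,"z":0,"wx":0,"wy":0,"wz":0},{"x":1,"y":-0.8,"z":0,"wx":0,"wy":0,"wz":0}]'

```text
time: 1.7
ee_pos: [0.2228, -0.4271, 0.3004]
tcp_rot: [-3.14, 0.001, 0.228]
wrist_force: [0.3, 1.0, 0.3]
gripper_width: 0.087
```

>>> send_rows --deltas '[{"x":0.15,"y":-0.1,"z":0,"wx":0,"wy":0,"wz":0.02},{"x":0.35,"y":-0.2,"z":0,"wx":0,"wy":0,"wz":0.04},{"x":0.55,"y":-0.3,"z":0,"wx":0,"wy":0,"wz":0.06},{"x":0.75,"y":-0.4,"z":0,"wx":0,"wy":0,"wz":0.08},{"x":0.9,"y":-0.5,"z":0,"wx":0,"wy":0,"wz":0.1},{"x":1,"y":-0.6,"z":0,"wx":0,"wy":0,"wz":0.13},{"x":1,"y":-0.7,"z":0,"wx":0,"wy":0,"wz":0.16},{"x":1,"y":-0.7,"z":0,"wx":0,"wy":0,"wz":0.16}]'

```text
time: 2.5
ee_pos: [0.3047, -0.3358, 0.3005]
tcp_rot: [-3.141, 0.001, -0.022]
wrist_force: [-0.1, -0.6, -0.2]
gripper_width: 0.0868
```

```bash
python3 -c "
from h import *
rel(grasp(A,0,.112))"
```

```text
t 2.5 ee [ 0.3047 -0.3358  0.3005] rpy [-3.141e+00  1.000e-03 -2.200e-02] q [ 1.15 -0.11 -0.34  1.8  -0.04  1.45 -0.78] F [-0.1 -0.6 -0.2] gw 0.0868
d [ 3.004 -2.422  1.527] w [ 0.001 -0.333  0.005]
```

>>> send_rows --deltas '[{"x":0.15,"y":-0.12,"z":0,"wx":0,"wy":0,"wz":0},{"x":0.35,"y":-0.3,"z":0,"wx":0,"wy":0,"wz":0},{"x":0.55,"y":-0.45,"z":0,"wx":0,"wy":0,"wz":0},{"x":0.75,"y":-0.6,"z":0,"wx":0,"wy":0,"wz":0},{"x":0.9,"y":-0.7,"z":0,"wx":0,"wy":0,"wz":0},{"x":1,"y":-0.8,"z":0,"wx":0,"wy":0,"wz":0},{"x":1,"y":-0.9,"z":0,"wx":0,"wy":0,"wz":0},{"x":1,"y":-0.9,"z":0,"wx":0,"wy":0,"wz":0}]'

```text
time: 3.3
ee_pos: [0.4067, -0.2473, 0.3005]
tcp_rot: [-3.141, 0.001, -0.02]
wrist_force: [0.1, -0.4, 0.4]
gripper_width: 0.0866
```

>>> send_rows --deltas '[{"x":0.15,"y":-0.12,"z":0,"wx":0,"wy":-0.05,"wz":0},{"x":0.35,"y":-0.3,"z":0,"wx":0,"wy":-0.1,"wz":0},{"x":0.55,"y":-0.45,"z":0,"wx":0,"wy":-0.15,"wz":0},{"x":0.75,"y":-0.6,"z":0,"wx":0,"wy":-0.2,"wz":0},{"x":0.9,"y":-0.7,"z":0,"wx":0,"wy":-0.25,"wz":0},{"x":1,"y":-0.8,"z":0,"wx":0,"wy":-0.3,"wz":0},{"x":1,"y":-0.9,"z":0,"wx":0,"wy":-0.33,"wz":0},{"x":1,"y":-0.9,"z":0,"wx":0,"wy":-0.33,"wz":0}]'

```text
time: 4.1
ee_pos: [0.5091, -0.1587, 0.2983]
tcp_rot: [-3.138, 0.523, -0.016]
wrist_force: [0.4, 0.3, 0.8]
gripper_width: 0.0869
```

```bash
python3 -c "
from h import *
rel(grasp(A,0,.112))"
```

```text
t 4.1 ee [ 0.5091 -0.1587  0.2983] rpy [-3.138  0.523 -0.016] q [ 0.62  0.5  -0.63  1.26  0.29  1.99 -1.57] F [0.4 0.3 0.8] gw 0.0869
d [ 1.62  -0.599  0.807] w [ 0.002 -0.001  0.008]
```

>>> send_rows --deltas '[{"x":0.1,"y":-0.05,"z":0,"wx":0,"wy":0,"wz":0},{"x":0.25,"y":-0.15,"z":0,"wx":0,"wy":0,"wz":0},{"x":0.4,"y":-0.25,"z":0,"wx":0,"wy":0,"wz":0},{"x":0.55,"y":-0.35,"z":0,"wx":0,"wy":0,"wz":0},{"x":0.7,"y":-0.45,"z":0,"wx":0,"wy":0,"wz":0},{"x":0.85,"y":-0.55,"z":0,"wx":0,"wy":0,"wz":0},{"x":1,"y":-0.6,"z":0,"wx":0,"wy":0,"wz":0},{"x":1,"y":-0.6,"z":0,"wx":0,"wy":0,"wz":0}]'

```text
time: 4.9
ee_pos: [0.5979, -0.0981, 0.2463]
tcp_rot: [-3.136, 0.525, -0.013]
wrist_force: [-0.4, 0.2, -0.1]
gripper_width: 0.0874
```

```bash
python3 -c "
from h import *
rel(grasp(A,0,.112))"
```

```text
t 4.9 ee [ 0.5979 -0.0981  0.2463] rpy [-3.136  0.525 -0.013] q [ 0.44  0.7  -0.62  1.08  0.32  1.99 -1.7 ] F [-0.4  0.2 -0.1] gw 0.0874
d [0.601 0.024 0.791] w [0.002 0.001 0.009]
```

>>> send_rows --deltas '[{"x":0.1,"y":0.02,"z":0.1,"wx":0,"wy":0,"wz":0.01},{"x":0.2,"y":0.02,"z":0.2,"wx":0,"wy":0,"wz":0.01},{"x":0.3,"y":0.02,"z":0.3,"wx":0,"wy":0,"wz":0.01},{"x":0.4,"y":0.02,"z":0.4,"wx":0,"wy":0,"wz":0.01},{"x":0.5,"y":0.02,"z":0.5,"wx":0,"wy":0,"wz":0.01},{"x":0.6,"y":0.02,"z":0.6,"wx":0,"wy":0,"wz":0.01},{"x":0.6,"y":0.02,"z":0.7,"wx":0,"wy":0,"wz":0.01},{"x":0.6,"y":0.02,"z":0.7,"wx":0,"wy":0,"wz":0.01}]'

```text
time: 5.7
ee_pos: [0.6135, -0.0999, 0.154]
tcp_rot: [3.138, 0.528, -0.031]
wrist_force: [-0.4, 0.1, -0.7]
gripper_width: 0.0874
```

```bash
cat > wv.py <<'E'
import sys
from h import *
from workcell import ctrl
m=ctrl.camera_model('wrist'); im=ctrl.get_image('wrist'); nm=sys.argv[1]
cv2.imwrite(f'pics/{nm}_raw.png',im); np.save(f'pics/{nm}.npy',m,allow_pickle=True)
def draw(im,R,t,c=(0,0,255)):
    for b in(B1,B2):
        q=proj(m,R.apply(b)+t)
        for i in range(8):
            for j in range(i):
                if bin(i^j).count('1')==1: cv2.line(im,tuple(int(v*16) for v in q[i]),tuple(int(v*16) for v in q[j]),c,1,cv2.LINE_AA,4)
for a in sys.argv[2:]: draw(im,*pose('laid' if a=='L' else 'brk',{'A':A,'B':B,'L':(*LG,LY)}[a]))
cv2.imwrite(f'pics/{nm}.png',im)
E
python3 -c "
from h import *
rel(grasp(A,0,.012))"; python3 wv.py w1 A
```

```text
t 5.7 ee [ 0.6135 -0.0999  0.154 ] rpy [ 3.138  0.528 -0.031] q [ 0.43  0.79 -0.6   1.13  0.35  1.86 -1.72] F [-0.4  0.1 -0.7] gw 0.0874
d [0.008 0.    1.071] w [ 0.002  0.003 -0.   ]
```

View pics/w1.png

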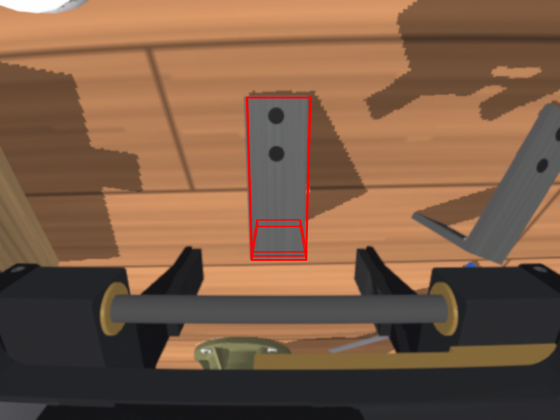

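Wrist view: the predicted outline sits on the bracket at (247–310, 97–260), centred between the fingers. Descending now.

>>> send_rows --deltas '[{"x":0,"y":0,"z":0.12,"wx":0,"wy":0,"wz":0},{"x":0,"y":0,"z":0.28,"wx":0,"wy":0,"wz":0},{"x":0,"y":0,"z":0.44,"wx":0,"wy":0,"wz":0},{"x":0,"y":0,"z":0.6,"wx":0,"wy":0,"wz":0},{"x":0,"y":0,"z":0.75,"wx":0,"wy":0,"wz":0},{"x":0,"y":0,"z":0.88,"wx":0,"wy":0,"wz":0},{"x":0,"y":0,"z":1,"wx":0,"wy":0,"wz":0},{"x":0,"y":0,"z":1,"wx":0,"wy":0,"wz":0}]'

```text
time: 6.55
ee_pos: [0.5626, -0.0989, 0.0678]
tcp_rot: [3.138, 0.528, -0.031]
wrist_force: [-0.1, -0.5, -0.6]
gripper_width: 0.087
```

```bash
python3 -c "
from h import *
rel(grasp(A,0,.011))"; python3 wv.py w2 A
```

```text
t 6.55 ee [ 0.5626 -0.0989  0.0678] rpy [ 3.138  0.528 -0.031] q [ 0.49  0.77 -0.6   1.36  0.35  1.67 -1.74] F [-0.1 -0.5 -0.6] gw 0.087
d [ 0.014 -0.002  0.08 ] w [ 0.002  0.003 -0.   ]
```

View pics/w2.png

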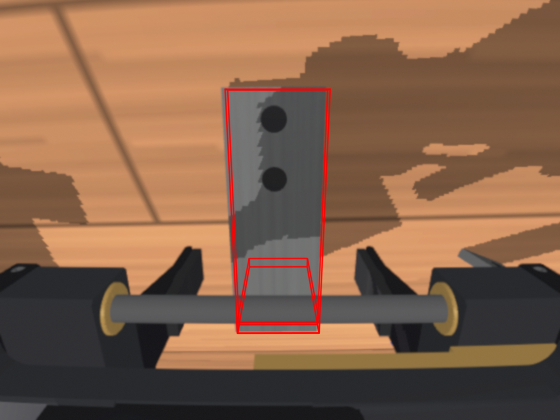

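>>> send_rows --deltas '[{"x":0,"y":0,"z":0.04,"wx":0,"wy":0,"wz":0},{"x":0.01,"y":0,"z":0.06,"wx":0,"wy":0,"wz":0},{"x":0.01,"y":0,"z":0.08,"wx":0,"wy":0,"wz":0},{"x":0.01,"y":0,"z":0.08,"wx":0,"wy":0,"wz":0},{"x":0.01,"y":0,"z":0.08,"wx":0,"wy":0,"wz":0},{"x":0.01,"y":0,"z":0.08,"wx":0,"wy":0,"wz":0},{"x":0.01,"y":0,"z":0.08,"wx":0,"wy":0,"wz":0},{"x":0.01,"y":0,"z":0.08,"wx":0,"wy":0,"wz":0}]'

```text
time: 7.4
ee_pos: [0.5603, -0.0988, 0.0612]
tcp_rot: [3.138, 0.527, -0.031]
wrist_force: [-0.1, -0.7, -0.3]
gripper_width: 0.087
```

>>> send_rows --deltas '[{"x":0,"y":0,"z":0,"wx":0,"wy":0,"wz":0},{"x":0,"y":0,"z":0,"wx":0,"wy":0,"wz":0},{"x":0,"y":0,"z":0,"wx":0,"wy":0,"wz":0},{"x":0,"y":0,"z":0,"wx":0,"wy":0,"wz":0},{"x":0,"y":0,"z":0,"wx":0,"wy":0,"wz":0},{"x":0,"y":0,"z":0,"wx":0,"wy":0,"wz":0},{"x":0,"y":0,"z":0,"wx":0,"wy":0,"wz":0},{"x":0,"y":0,"z":0,"wx":0,"wy":0,"wz":0}]' --jaw 1

```text
time: 8.2
ee_pos: [0.5604, -0.0979, 0.0614]
tcp_rot: [3.14, 0.527, -0.03]
wrist_force: [1.0, 2.8, 1.1]
gripper_width: 0.0496
```

```bash
python3 -c "
from h import *
rel(grasp(A,0,.011))"; python3 wv.py w3 A
```

```text
t 8.2 ee [ 0.5604 -0.0979  0.0614] rpy [ 3.14   0.527 -0.03 ] q [ 0.5   0.77 -0.6   1.37  0.35  1.65 -1.75] F [1.  2.8 1.1] gw 0.0496
d [0.001 0.008 0.013] w [0.001 0.002 0.   ]
```

View pics/w3.png

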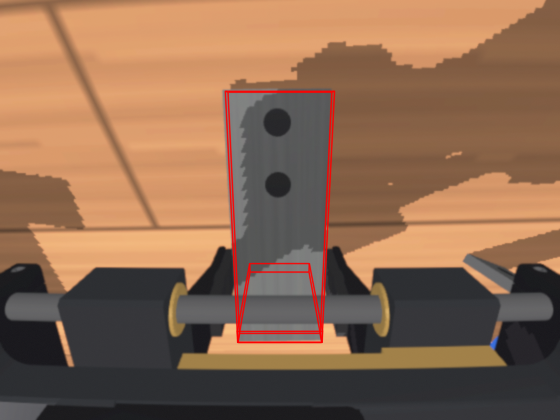

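>>> send_rows --deltas '[{"x":-0.02,"y":0,"z":-0.03,"wx":0,"wy":0,"wz":0},{"x":-0.06,"y":0,"z":-0.1,"wx":0,"wy":0,"wz":0},{"x":-0.12,"y":0,"z":-0.21,"wx":0,"wy":0,"wz":0},{"x":-0.2,"y":0,"z":-0.35,"wx":0,"wy":0,"wz":0},{"x":-0.29,"y":0,"z":-0.5,"wx":0,"wy":0,"wz":0},{"x":-0.38,"y":0,"z":-0.66,"wx":0,"wy":0,"wz":0},{"x":-0.46,"y":0,"z":-0.8,"wx":0,"wy":0,"wz":0},{"x":-0.5,"y":0,"z":-0.87,"wx":0,"wy":0,"wz":0}]'

```text
time: 9.05
ee_pos: [0.5618, -0.0977, 0.1644]
tcp_rot: [3.139, 0.524, -0.03]
wrist_force: [0.6, -0.4, -5.5]
gripper_width: 0.0493
```

>>> send_rows --deltas '[{"x":-0.06,"y":0,"z":-0.1,"wx":0,"wy":0,"wz":0},{"x":-0.12,"y":0,"z":-0.21,"wx":0,"wy":0.03,"wz":0},{"x":-0.2,"y":0,"z":-0.35,"wx":0,"wy":0.08,"wz":0},{"x":-0.29,"y":0,"z":-0.5,"wx":0,"wy":0.14,"wz":0},{"x":-0.38,"y":0,"z":-0.66,"wx":0,"wy":0.2,"wz":0},{"x":-0.46,"y":0,"z":-0.8,"wx":0,"wy":0.26,"wz":0},{"x":-0.48,"y":0,"z":-0.85,"wx":0,"wy":0.31,"wz":0},{"x":-0.5,"y":0,"z":-0.87,"wx":0,"wy":0.33,"wz":0}]'

```text
time: 9.85
ee_pos: [0.5604, -0.097, 0.2664]
tcp_rot: [3.138, 0.004, -0.029]
wrist_force: [0.0, 0.1, -5.8]
gripper_width: 0.0494
```

```bash
python3 -c "
from h import *
rel(down(*lrel(.112),.26,LY+np.pi))"; python3 wv.py w4
```

```text
t 9.85 ee [ 0.5604 -0.097   0.2664] rpy [ 3.138  0.004 -0.029] q [ 0.76  0.2  -0.73  1.59  0.14  1.4  -1.58] F [ 0.   0.1 -5.8] gw 0.0494
d [-0.149 -2.606  0.054] w [ 0.     0.004 -0.876]
```

View pics/w4.png

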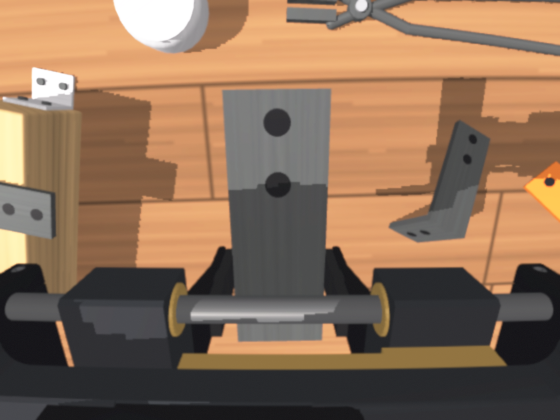

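>>> send_rows --deltas '[{"x":0,"y":-0.05,"z":0,"wx":0,"wy":0,"wz":-0.02},{"x":0,"y":-0.15,"z":0,"wx":0,"wy":0,"wz":-0.06},{"x":0,"y":-0.3,"z":0,"wx":0,"wy":0,"wz":-0.11},{"x":0,"y":-0.45,"z":0,"wx":0,"wy":0,"wz":-0.16},{"x":0,"y":-0.6,"z":0,"wx":0,"wy":0,"wz":-0.21},{"x":0,"y":-0.75,"z":0,"wx":0,"wy":0,"wz":-0.26},{"x":0,"y":-0.9,"z":0,"wx":0,"wy":0,"wz":-0.3},{"x":0,"y":-1,"z":0,"wx":0,"wy":0,"wz":-0.33}]'

```text
time: 10.7
ee_pos: [0.5622, 0.0051, 0.2655]
tcp_rot: [-3.141, 0.008, 0.495]
wrist_force: [0.5, 0.2, -5.3]
gripper_width: 0.0496
```

```bash
python3 -c "
from h import *
rel(down(*lrel(.112),.26,LY+np.pi))"
```

```text
t 10.7 ee [0.5622 0.0051 0.2655] rpy [-3.141  0.008  0.495] q [ 0.68  0.21 -0.85  1.61  0.16  1.41 -1.26] F [ 0.5  0.2 -5.3] gw 0.0496
d [ 0.674 -1.441  0.051] w [-0.003  0.004 -0.543]
```

>>> send_rows --deltas '[{"x":0.03,"y":-0.06,"z":0,"wx":0,"wy":0,"wz":-0.03},{"x":0.08,"y":-0.18,"z":0,"wx":0,"wy":0,"wz":-0.08},{"x":0.15,"y":-0.32,"z":0,"wx":0,"wy":0,"wz":-0.13},{"x":0.22,"y":-0.46,"z":0,"wx":0,"wy":0,"wz":-0.18},{"x":0.29,"y":-0.6,"z":0,"wx":0,"wy":0,"wz":-0.23},{"x":0.36,"y":-0.75,"z":0,"wx":0,"wy":0,"wz":-0.28},{"x":0.42,"y":-0.88,"z":0,"wx":0,"wy":0,"wz":-0.32},{"x":0.45,"y":-0.95,"z":0,"wx":0,"wy":0,"wz":-0.35}]'

```text
time: 11.5
ee_pos: [0.5559, 0.112, 0.265]
tcp_rot: [-3.135, 0.006, 1.051]
wrist_force: [0.3, 0.7, -5.6]
gripper_width: 0.0499
```

```bash
python3 -c "
from h import *
rel(down(*lrel(.112),.26,LY+np.pi))"; python3 wv.py w5 L
```

```text
t 11.5 ee [0.5559 0.112  0.265 ] rpy [-3.135  0.006  1.051] q [ 0.58  0.26 -0.97  1.59  0.21  1.42 -0.93] F [ 0.3  0.7 -5.6] gw 0.0499
d [ 0.436 -0.283  0.049] w [-0.005  0.003 -0.189]
```

View pics/w5.png

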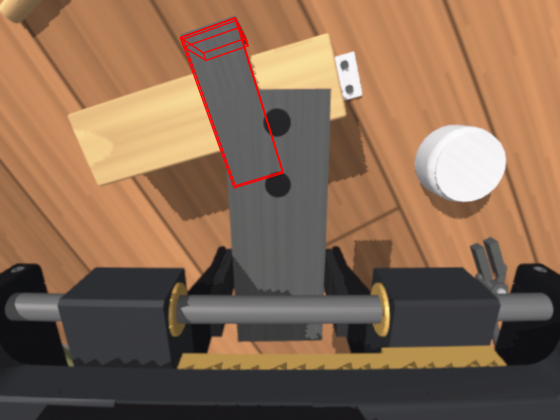

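>>> send_rows --deltas '[{"x":0.03,"y":-0.02,"z":0,"wx":0,"wy":0,"wz":-0.02},{"x":0.1,"y":-0.06,"z":0,"wx":0,"wy":0,"wz":-0.05},{"x":0.19,"y":-0.12,"z":0,"wx":0,"wy":0,"wz":-0.09},{"x":0.28,"y":-0.18,"z":0,"wx":0,"wy":0,"wz":-0.13},{"x":0.36,"y":-0.23,"z":0,"wx":0,"wy":0,"wz":-0.16},{"x":0.41,"y":-0.26,"z":0,"wx":0,"wy":0,"wz":-0.18},{"x":0.435,"y":-0.28,"z":0,"wx":-0.005,"wy":0.003,"wz":-0.19},{"x":0.435,"y":-0.28,"z":0,"wx":-0.005,"wy":0.003,"wz":-0.19}]'

```text
time: 12.35
ee_pos: [0.5527, 0.165, 0.265]
tcp_rot: [3.141, -0.0, 1.352]
wrist_force: [0.4, -0.0, -6.0]
gripper_width: 0.0495
```

```bash
python3 -c "
from h import *
rel(down(*lrel(.112),.165,LY+np.pi))"; python3 wv.py w6 L
```

```text
t 12.35 ee [0.5527 0.165  0.265 ] rpy [ 3.141 -0.     1.352] q [ 0.53  0.3  -1.04  1.57  0.26  1.42 -0.75] F [ 0.4 -0.  -6. ] gw 0.0495
d [-0.011  0.005  1.   ] w [ 0.    -0.     0.003]
```

View pics/w6.png

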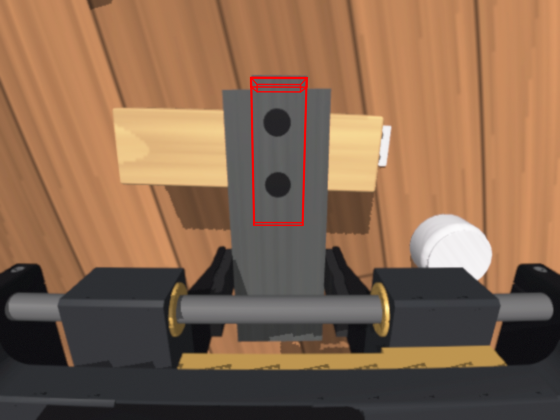

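>>> send_rows --deltas '[{"x":0,"y":0,"z":0.05,"wx":0,"wy":0,"wz":0},{"x":-0.01,"y":0,"z":0.18,"wx":0,"wy":0,"wz":0},{"x":-0.01,"y":0,"z":0.35,"wx":0,"wy":0,"wz":0},{"x":-0.01,"y":0,"z":0.53,"wx":0,"wy":0,"wz":0},{"x":-0.01,"y":0,"z":0.7,"wx":0,"wy":0,"wz":0},{"x":-0.01,"y":0,"z":0.85,"wx":0,"wy":0,"wz":0},{"x":-0.01,"y":0,"z":0.96,"wx":0,"wy":0,"wz":0},{"x":-0.01,"y":0,"z":1,"wx":0,"wy":0,"wz":0}]'

```text
time: 13.2
ee_pos: [0.552, 0.163, 0.1634]
tcp_rot: [-3.14, 0.001, 1.351]
wrist_force: [-0.9, 0.2, -5.6]
gripper_width: 0.0494
```

```bash
python3 -c "
from h import *
rel(down(*lrel(.112),.1243,LY+np.pi))"; python3 wv.py w7 L
python3 - <<'E'
from workcell import ctrl
import cv2
s=ctrl.get_image('scene')[200:320,240:420]; t=ctrl.get_image('top')[160:280,140:320]
import numpy as np
cv2.imwrite('pics/p7.png',np.vstack([cv2.resize(i,None,fx=4.2,fy=4.2,interpolation=2)[:300] if 0 else cv2.resize(i,(450,300),interpolation=2) for i in(s,t)]))
E
```

```text
t 13.2 ee [0.552  0.163  0.1634] rpy [-3.140e+00  1.000e-03  1.351e+00] q [ 0.5   0.37 -1.    1.71  0.33  1.24 -0.8 ] F [-0.9  0.2 -5.6] gw 0.0494
d [0.011 0.009 0.391] w [-0.001  0.001  0.002]
```

View pics/w7.png

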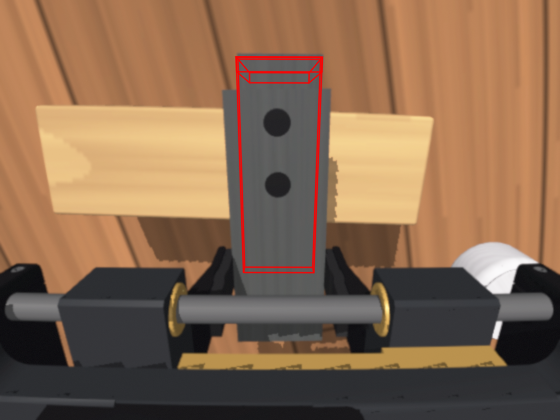

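View pics/p7.png

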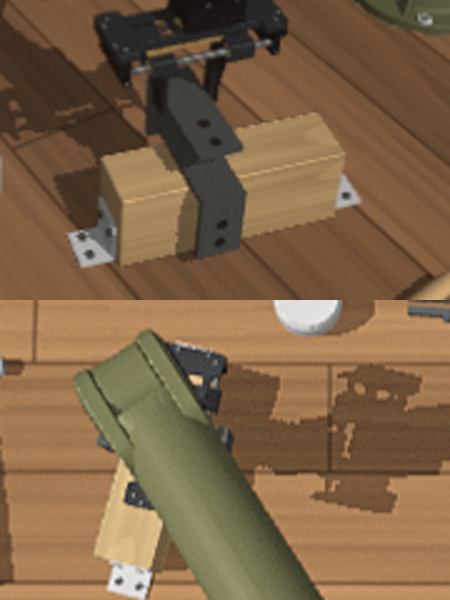

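>>> send_rows --deltas '[{"x":0.01,"y":0.01,"z":0.04,"wx":0,"wy":0,"wz":0},{"x":0.01,"y":0.01,"z":0.1,"wx":0,"wy":0,"wz":0},{"x":0.01,"y":0.01,"z":0.17,"wx":0,"wy":0,"wz":0},{"x":0.01,"y":0.01,"z":0.23,"wx":0,"wy":0,"wz":0},{"x":0.01,"y":0.01,"z":0.28,"wx":0,"wy":0,"wz":0},{"x":0.01,"y":0.01,"z":0.32,"wx":0,"wy":0,"wz":0},{"x":0.01,"y":0.01,"z":0.34,"wx":0,"wy":0,"wz":0},{"x":0.01,"y":0.01,"z":0.34,"wx":0,"wy":0,"wz":0}]'

```text
time: 14.15
ee_pos: [0.5539, 0.1644, 0.1309]
tcp_rot: [-3.142, -0.0, 1.351]
wrist_force: [0.4, -0.2, -6.3]
gripper_width: 0.0495
```

```bash
python3 -c "
from h import *
rel(down(*lrel(.112),.1243,LY+np.pi))"; python3 wv.py w8 L;python3 - <<'E'
from workcell import ctrl
import cv2
s=ctrl.get_image('scene')[215:315,260:390]
cv2.imwrite('pics/p8.png',cv2.resize(s,None,fx=6,fy=6,interpolation=2)[:600])
E
```

```text
t 14.15 ee [0.5539 0.1644 0.1309] rpy [-3.142 -0.     1.351] q [ 0.47  0.41 -0.98  1.74  0.37  1.19 -0.83] F [ 0.4 -0.2 -6.3] gw 0.0495
d [-0.006 -0.008  0.066] w [-0.    -0.     0.002]
```

View pics/w8.png

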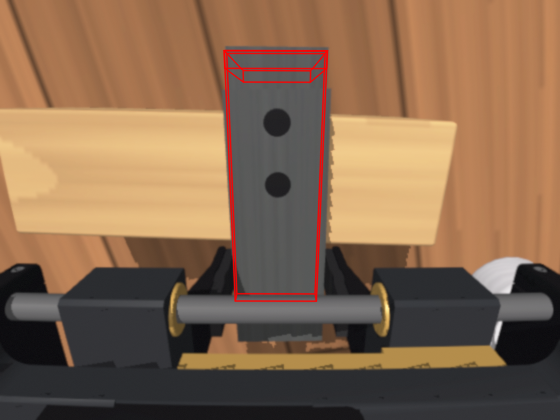

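View pics/p8.png

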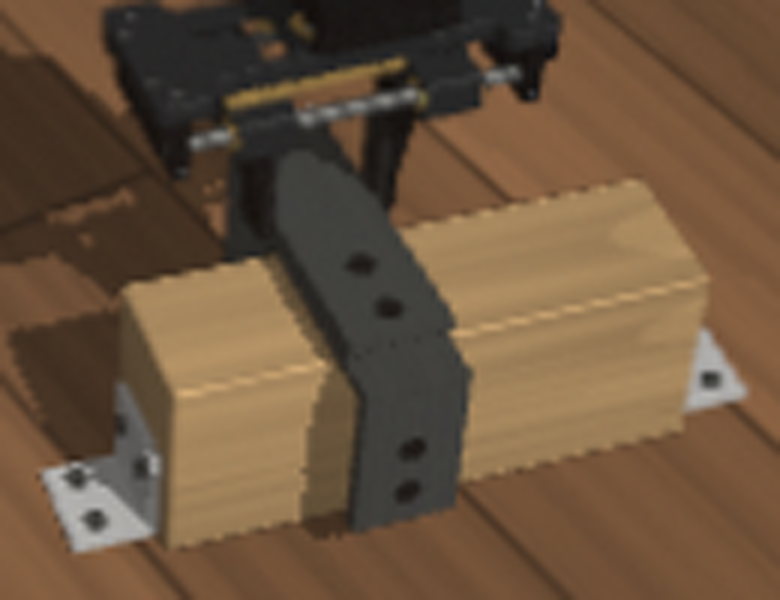

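>>> send_rows --deltas '[{"x":-0.005,"y":-0.01,"z":0.01,"wx":0,"wy":0,"wz":0},{"x":-0.005,"y":-0.01,"z":0.02,"wx":0,"wy":0,"wz":0},{"x":-0.005,"y":-0.01,"z":0.03,"wx":0,"wy":0,"wz":0},{"x":-0.005,"y":-0.01,"z":0.04,"wx":0,"wy":0,"wz":0},{"x":-0.005,"y":-0.01,"z":0.05,"wx":0,"wy":0,"wz":0},{"x":-0.005,"y":-0.01,"z":0.05,"wx":0,"wy":0,"wz":0},{"x":-0.005,"y":-0.01,"z":0.05,"wx":0,"wy":0,"wz":0},{"x":-0.005,"y":-0.01,"z":0.05,"wx":0,"wy":0,"wz":0}]'

```text
time: 15.05
ee_pos: [0.5532, 0.1643, 0.1265]
tcp_rot: [3.141, -0.0, 1.351]
wrist_force: [0.0, -0.1, -6.3]
gripper_width: 0.0495
```

>>> send_rows --deltas '[{"x":0,"y":0,"z":0.005,"wx":0,"wy":0,"wz":0},{"x":0,"y":0,"z":0.01,"wx":0,"wy":0,"wz":0},{"x":0,"y":0,"z":0.01,"wx":0,"wy":0,"wz":0},{"x":0,"y":0,"z":0.015,"wx":0,"wy":0,"wz":0},{"x":0,"y":0,"z":0.015,"wx":0,"wy":0,"wz":0},{"x":0,"y":0,"z":0.015,"wx":0,"wy":0,"wz":0},{"x":0,"y":0,"z":0.015,"wx":0,"wy":0,"wz":0},{"x":0,"y":0,"z":0.015,"wx":0,"wy":0,"wz":0}]'

```text
time: 15.85
ee_pos: [0.5533, 0.1643, 0.1254]
tcp_rot: [3.141, -0.0, 1.351]
wrist_force: [-2.2, -0.9, 1.4]
gripper_width: 0.0499
```

```bash
python3 -c "
from h import *
rel(down(*lrel(.112),.1243,LY+np.pi))"
```

```text
t 15.85 ee [0.5533 0.1643 0.1254] rpy [ 3.141 -0.     1.351] q [ 0.47  0.41 -0.98  1.75  0.37  1.18 -0.83] F [-2.2 -0.9  1.4] gw 0.0499
d [-0.004 -0.002  0.011] w [ 0.001 -0.     0.002]
```

Contact was made at z = 0.1254, with the load moving onto the pile. Releasing.

>>> send_rows --deltas '[{"x":0,"y":0,"z":0,"wx":0,"wy":0,"wz":0},{"x":0,"y":0,"z":0,"wx":0,"wy":0,"wz":0},{"x":0,"y":0,"z":0,"wx":0,"wy":0,"wz":0},{"x":0,"y":0,"z":0,"wx":0,"wy":0,"wz":0},{"x":0,"y":0,"z":0,"wx":0,"wy":0,"wz":0},{"x":0,"y":0,"z":0,"wx":0,"wy":0,"wz":0},{"x":0,"y":0,"z":0,"wx":0,"wy":0,"wz":0},{"x":0,"y":0,"z":0,"wx":0,"wy":0,"wz":0}]' --jaw 0.15

```text
time: 16.65
ee_pos: [0.5533, 0.1643, 0.1253]
tcp_rot: [3.141, -0.0, 1.351]
wrist_force: [0.1, 0.2, 0.2]
gripper_width: 0.0739
```

>>> send_rows --deltas '[{"x":0,"y":0,"z":-0.03,"wx":0,"wy":0,"wz":0},{"x":0,"y":0,"z":-0.1,"wx":0,"wy":0,"wz":0},{"x":0,"y":0,"z":-0.25,"wx":0,"wy":0,"wz":0},{"x":0,"y":0,"z":-0.4,"wx":0,"wy":0,"wz":0},{"x":0,"y":0,"z":-0.55,"wx":0,"wy":0,"wz":0},{"x":0,"y":0,"z":-0.7,"wx":0,"wy":0,"wz":0},{"x":0,"y":0,"z":-0.85,"wx":0,"wy":0,"wz":0},{"x":0,"y":0,"z":-1,"wx":0,"wy":0,"wz":0}]'

```text
time: 17.45
ee_pos: [0.5533, 0.1643, 0.2269]
tcp_rot: [3.14, -0.001, 1.351]
wrist_force: [1.1, -0.1, -0.4]
gripper_width: 0.0739
```

```bash
python3 -c "
from h import *
rel(grasp(B,1,.112))"; python3 wv.py w9 L;python3 - <<'E'
from workcell import ctrl
import cv2
s=ctrl.get_image('scene')[215:315,260:390]
cv2.imwrite('pics/p9.png',cv2.resize(s,None,fx=6,fy=6,interpolation=2)[:600])
E
```

```text
t 17.45 ee [0.5533 0.1643 0.2269] rpy [ 3.140e+00 -1.000e-03  1.351e+00] q [ 0.52  0.32 -1.03  1.63  0.28  1.35 -0.77] F [ 1.1 -0.1 -0.4] gw 0.0739
d [-4.817  1.459  0.792] w [ 0.216  0.286 -0.802]
```

View pics/w9.png

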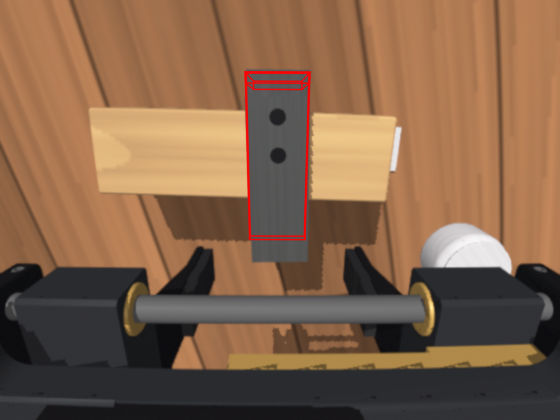

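View pics/p9.png

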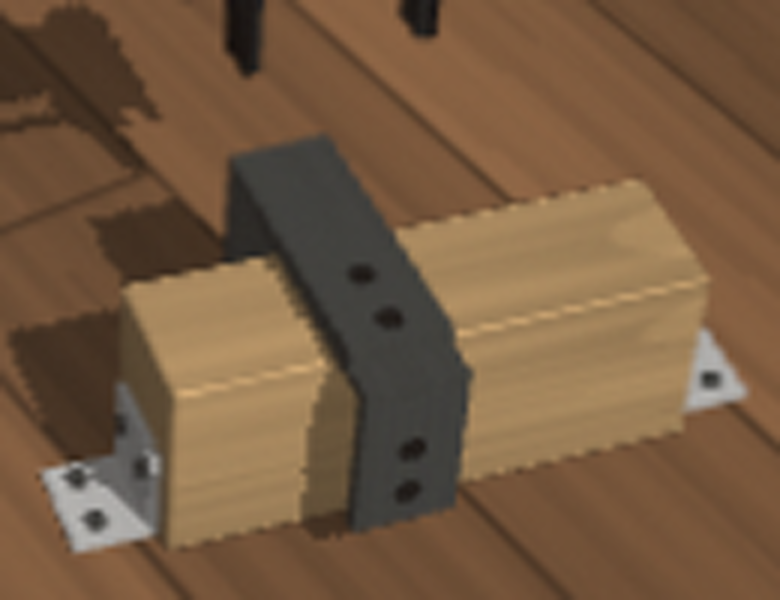

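Bracket 1 is seated in line, turned the opposite way and hooked over the −y side. Wrist view: laid outline and bracket share edges at 247–310. On to B.

>>> send_rows --deltas '[{"x":-0.1,"y":0.03,"z":0,"wx":0,"wy":0,"wz":0},{"x":-0.3,"y":0.1,"z":0,"wx":0,"wy":0,"wz":0},{"x":-0.5,"y":0.15,"z":0,"wx":0,"wy":0,"wz":0},{"x":-0.7,"y":0.2,"z":0,"wx":0,"wy":0,"wz":0},{"x":-0.9,"y":0.25,"z":0,"wx":0,"wy":0,"wz":0},{"x":-1,"y":0.3,"z":0,"wx":0,"wy":0,"wz":0},{"x":-1,"y":0.3,"z":0,"wx":0,"wy":0,"wz":0},{"x":-1,"y":0.3,"z":0,"wx":0,"wy":0,"wz":0}]' --jaw 0

```text
time: 18.35
ee_pos: [0.5617, 0.0614, 0.2277]
tcp_rot: [3.138, -0.003, 1.351]
wrist_force: [0.3, 0.7, 0.3]
gripper_width: 0.0869
```

>>> send_rows --deltas '[{"x":-0.1,"y":0.03,"z":0,"wx":0,"wy":0,"wz":-0.03},{"x":-0.3,"y":0.1,"z":0,"wx":0,"wy":0,"wz":-0.08},{"x":-0.5,"y":0.15,"z":0,"wx":0,"wy":0,"wz":-0.14},{"x":-0.7,"y":0.2,"z":0,"wx":0,"wy":0,"wz":-0.2},{"x":-0.9,"y":0.25,"z":0,"wx":0,"wy":0,"wz":-0.26},{"x":-1,"y":0.3,"z":0,"wx":0,"wy":0,"wz":-0.32},{"x":-1,"y":0.3,"z":0,"wx":0,"wy":0,"wz":-0.37},{"x":-1,"y":0.3,"z":0,"wx":0,"wy":0,"wz":-0.4}]'

```text
time: 19.15
ee_pos: [0.5693, -0.0415, 0.2274]
tcp_rot: [3.136, -0.001, 1.984]
wrist_force: [0.1, 1.1, -0.5]
gripper_width: 0.0869
```

```bash
python3 -c "
from h import *
rel(grasp(B,1,.112))"
```

```text
t 19.15 ee [ 0.5693 -0.0415  0.2274] rpy [ 3.136e+00 -1.000e-03  1.984e+00] q [ 0.93  0.32 -1.08  1.65  0.28  1.35  0.22] F [ 0.1  1.1 -0.5] gw 0.0869
d [-2.8   -0.994  0.79 ] w [ 0.113  0.322 -0.409]
```

>>> send_rows --deltas '[{"x":-0.1,"y":-0.03,"z":0,"wx":0,"wy":0,"wz":-0.03},{"x":-0.3,"y":-0.1,"z":0,"wx":0,"wy":0,"wz":-0.08},{"x":-0.5,"y":-0.18,"z":0,"wx":0,"wy":0,"wz":-0.14},{"x":-0.7,"y":-0.25,"z":0,"wx":0,"wy":0,"wz":-0.2},{"x":-0.9,"y":-0.32,"z":0,"wx":0,"wy":0,"wz":-0.26},{"x":-1,"y":-0.4,"z":0,"wx":0,"wy":0,"wz":-0.32},{"x":-1,"y":-0.4,"z":0,"wx":0,"wy":0,"wz":-0.38},{"x":-1,"y":-0.4,"z":0,"wx":0,"wy":0,"wz":-0.41}]'

```text
time: 19.95
ee_pos: [0.5731, -0.148, 0.227]
tcp_rot: [3.135, 0.002, 2.632]
wrist_force: [0.5, 0.4, -0.3]
gripper_width: 0.0871
```

```bash
python3 -c "
from h import *
rel(grasp(B,1,.112))"
```

```text
t 19.95 ee [ 0.5731 -0.148   0.227 ] rpy [3.135e+00 2.000e-03 2.632e+00] q [ 1.12  0.42 -1.16  1.59  0.38  1.38  0.98] F [ 0.5  0.4 -0.3] gw 0.0871
d [-1.079 -1.573  0.786] w [ 0.006  0.335 -0.006]
```

>>> send_rows --deltas '[{"x":-0.06,"y":-0.09,"z":-0.05,"wx":0,"wy":0,"wz":0},{"x":-0.18,"y":-0.25,"z":-0.1,"wx":0,"wy":0,"wz":0},{"x":-0.3,"y":-0.42,"z":-0.15,"wx":0,"wy":0,"wz":0},{"x":-0.42,"y":-0.6,"z":-0.2,"wx":0,"wy":0,"wz":0},{"x":-0.54,"y":-0.76,"z":-0.2,"wx":0,"wy":0,"wz":0},{"x":-0.62,"y":-0.9,"z":-0.2,"wx":0,"wy":0,"wz":0},{"x":-0.68,"y":-1,"z":-0.2,"wx":0,"wy":0,"wz":0},{"x":-0.68,"y":-1,"z":-0.2,"wx":0,"wy":0,"wz":0}]'

```text
time: 20.75
ee_pos: [0.5831, -0.271, 0.2458]
tcp_rot: [3.136, 0.001, 2.629]
wrist_force: [-0.5, -0.7, 0.4]
gripper_width: 0.087
```

```bash
python3 -c "
from h import *
rel(grasp(B,1,.112))"
```

```text
t 20.75 ee [ 0.5831 -0.271   0.2458] rpy [3.136e+00 1.000e-03 2.629e+00] q [ 1.17  0.52 -1.09  1.43  0.45  1.46  1.15] F [-0.5 -0.7  0.4] gw 0.087
d [-0.394 -0.547  0.978] w [ 0.006  0.334 -0.008]
```

>>> send_rows --deltas '[{"x":-0.05,"y":-0.06,"z":0,"wx":0,"wy":0.03,"wz":0},{"x":-0.12,"y":-0.16,"z":0.05,"wx":0,"wy":0.08,"wz":0},{"x":-0.2,"y":-0.26,"z":0.1,"wx":0,"wy":0.14,"wz":0},{"x":-0.28,"y":-0.36,"z":0.15,"wx":0,"wy":0.2,"wz":0},{"x":-0.34,"y":-0.45,"z":0.2,"wx":0.005,"wy":0.26,"wz":-0.005},{"x":-0.39,"y":-0.52,"z":0.25,"wx":0.005,"wy":0.31,"wz":-0.01},{"x":-0.39,"y":-0.55,"z":0.3,"wx":0.005,"wy":0.335,"wz":-0.01},{"x":-0.39,"y":-0.55,"z":0.3,"wx":0.005,"wy":0.335,"wz":-0.01}]'

```text
time: 21.55
ee_pos: [0.5897, -0.339, 0.2114]
tcp_rot: [-3.14, -0.531, 2.643]
wrist_force: [-0.1, 0.1, 0.8]
gripper_width: 0.0871
```

```bash
python3 -c "
from h import *
rel(grasp(B,1,.112))"; python3 wv.py w10 B
```

```text
t 21.55 ee [ 0.5897 -0.339   0.2114] rpy [-3.14  -0.531  2.643] q [ 0.74  0.9  -0.6   0.81  0.36  2.05  1.36] F [-0.1  0.1  0.8] gw 0.0871
d [-0.327  0.02   0.547] w [-0.001 -0.005  0.   ]
```

View pics/w10.png

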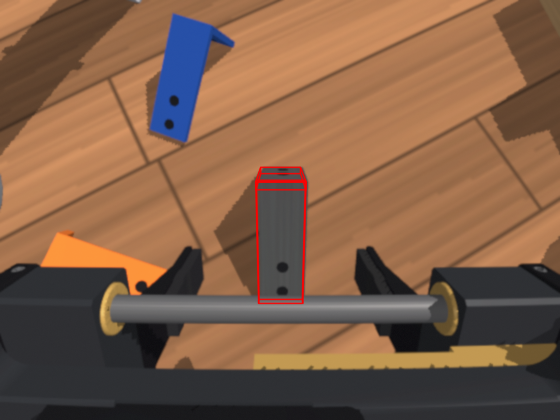

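>>> send_rows --deltas '[{"x":-0.03,"y":0,"z":0.06,"wx":0,"wy":0,"wz":0},{"x":-0.09,"y":0.01,"z":0.15,"wx":0,"wy":0,"wz":0},{"x":-0.15,"y":0.01,"z":0.27,"wx":0,"wy":0,"wz":0},{"x":-0.21,"y":0.02,"z":0.4,"wx":0,"wy":0,"wz":0},{"x":-0.27,"y":0.02,"z":0.53,"wx":0,"wy":-0.005,"wz":0},{"x":-0.32,"y":0.02,"z":0.64,"wx":0,"wy":-0.005,"wz":0},{"x":-0.33,"y":0.02,"z":0.74,"wx":0,"wy":-0.005,"wz":0},{"x":-0.33,"y":0.02,"z":0.8,"wx":0,"wy":-0.005,"wz":0}]'

```text
time: 22.4
ee_pos: [0.58, -0.3303, 0.1262]
tcp_rot: [3.141, -0.522, 2.646]
wrist_force: [-0.5, 0.8, -0.0]
gripper_width: 0.0871
```

```bash
python3 -c "
from h import *
rel(grasp(B,1,.011))"; python3 wv.py w11 B
```

```text
t 22.4 ee [ 0.58   -0.3303  0.1262] rpy [ 3.141 -0.522  2.646] q [ 0.78  0.91 -0.62  0.98  0.37  1.88  1.34] F [-0.5  0.8 -0. ] gw 0.0871
d [-0.006 -0.01   0.759] w [-0.001  0.001  0.002]
```

View pics/w11.png

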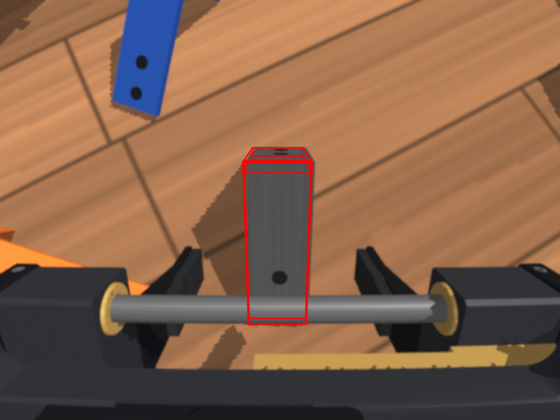

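>>> send_rows --deltas '[{"x":0,"y":-0.01,"z":0.08,"wx":0,"wy":0,"wz":0},{"x":0,"y":-0.01,"z":0.2,"wx":0,"wy":0,"wz":0},{"x":0,"y":-0.01,"z":0.33,"wx":0,"wy":0,"wz":0},{"x":0,"y":-0.01,"z":0.46,"wx":0,"wy":0,"wz":0},{"x":0,"y":-0.01,"z":0.58,"wx":0,"wy":0,"wz":0},{"x":0,"y":-0.01,"z":0.67,"wx":0,"wy":0,"wz":0},{"x":0,"y":-0.01,"z":0.72,"wx":0,"wy":0,"wz":0},{"x":0,"y":-0.01,"z":0.73,"wx":0,"wy":0,"wz":0}]'

```text
time: 23.25
ee_pos: [0.5467, -0.3137, 0.0624]
tcp_rot: [-3.141, -0.524, 2.646]
wrist_force: [-0.3, -0.2, 0.4]
gripper_width: 0.087
```

```bash
python3 -c "
from h import *
rel(grasp(B,1,.011))"; python3 wv.py w12 B
```

```text
t 23.25 ee [ 0.5467 -0.3137  0.0624] rpy [-3.141 -0.524  2.646] q [ 0.83  0.89 -0.62  1.17  0.37  1.74  1.32] F [-0.3 -0.2  0.4] gw 0.087
d [-0.009  0.002  0.02 ] w [-0.001 -0.     0.002]
```

View pics/w12.png

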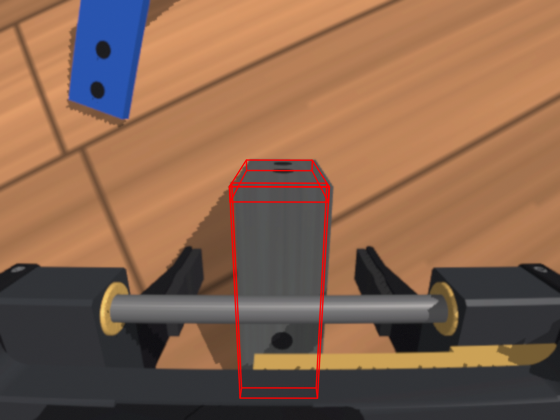

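Aligned, 2 mm above the intended depth. Taking that up and closing.

>>> send_rows --deltas '[{"x":-0.01,"y":0,"z":0.01,"wx":0,"wy":0,"wz":0},{"x":-0.01,"y":0,"z":0.015,"wx":0,"wy":0,"wz":0},{"x":-0.01,"y":0,"z":0.015,"wx":0,"wy":0,"wz":0},{"x":-0.01,"y":0,"z":0.015,"wx":0,"wy":0,"wz":0},{"x":-0.01,"y":0,"z":0.015,"wx":0,"wy":0,"wz":0},{"x":-0.01,"y":0,"z":0.015,"wx":0,"wy":0,"wz":0},{"x":-0.01,"y":0,"z":0.015,"wx":0,"wy":0,"wz":0},{"x":-0.01,"y":0,"z":0.015,"wx":0,"wy":0,"wz":0}]' --jaw 1

```text
time: 24.1
ee_pos: [0.5476, -0.3129, 0.0612]
tcp_rot: [3.14, -0.523, 2.647]
wrist_force: [1.5, 2.8, 2.0]
gripper_width: 0.0497
```

>>> send_rows --deltas '[{"x":0,"y":0,"z":0,"wx":0,"wy":0,"wz":0},{"x":0,"y":0,"z":0,"wx":0,"wy":0,"wz":0},{"x":0.02,"y":0,"z":-0.03,"wx":0,"wy":0,"wz":0},{"x":0.06,"y":0,"z":-0.1,"wx":0,"wy":0,"wz":0},{"x":0.12,"y":0,"z":-0.21,"wx":0,"wy":0,"wz":0},{"x":0.18,"y":0,"z":-0.31,"wx":0,"wy":0,"wz":0},{"x":0.23,"y":0,"z":-0.4,"wx":0,"wy":0,"wz":0},{"x":0.25,"y":0,"z":-0.43,"wx":0,"wy":0,"wz":0}]'

```text
time: 24.9
ee_pos: [0.5482, -0.3132, 0.113]
tcp_rot: [3.14, -0.52, 2.647]
wrist_force: [0.0, -0.6, -6.5]
gripper_width: 0.0494
```

```bash
python3 -c "
from h import *
rel(grasp(B,1,.011))"
```

```text
t 24.9 ee [ 0.5482 -0.3132  0.113 ] rpy [ 3.14  -0.52   2.647] q [ 0.83  0.85 -0.63  1.13  0.35  1.81  1.32] F [ 0.  -0.6 -6.5] gw 0.0494
d [-0.251 -0.01   0.465] w [-0.     0.002  0.002]
```

>>> send_rows --deltas '[{"x":0.05,"y":0,"z":-0.09,"wx":0,"wy":-0.03,"wz":0},{"x":0.11,"y":0,"z":-0.2,"wx":0,"wy":-0.08,"wz":0},{"x":0.19,"y":0,"z":-0.33,"wx":0,"wy":-0.13,"wz":0},{"x":0.27,"y":0,"z":-0.46,"wx":0,"wy":-0.18,"wz":0},{"x":0.35,"y":0,"z":-0.6,"wx":0,"wy":-0.23,"wz":0},{"x":0.42,"y":0,"z":-0.73,"wx":0,"wy":-0.28,"wz":0},{"x":0.48,"y":0,"z":-0.83,"wx":0,"wy":-0.32,"wz":0},{"x":0.5,"y":0,"z":-0.87,"wx":0,"wy":-0.331,"wz":0}]'

```text
time: 25.7
ee_pos: [0.5468, -0.3123, 0.2153]
tcp_rot: [-3.141, 0.001, 2.646]
wrist_force: [0.4, 0.4, -5.7]
gripper_width: 0.0495
```

```bash
python3 -c "
from h import *
rel(down(*lrel(.028),.28,LY+np.pi))"; python3 wv.py w13
```

```text
t 25.7 ee [ 0.5468 -0.3123  0.2153] rpy [-3.141e+00  1.000e-03  2.646e+00] q [ 1.07  0.38 -0.76  1.52  0.27  1.35  1.36] F [ 0.4  0.4 -5.7] gw 0.0495
d [ 2.434  5.029 -0.652] w [0.    0.001 0.827]
```

View pics/w13.png

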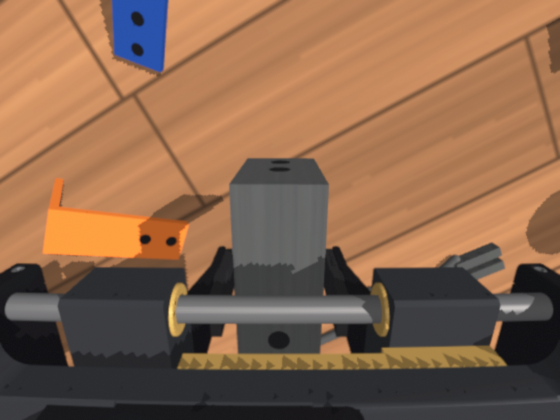

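>>> send_rows --deltas '[{"x":0.03,"y":0.06,"z":-0.06,"wx":0,"wy":0,"wz":0},{"x":0.09,"y":0.18,"z":-0.16,"wx":0,"wy":0,"wz":0},{"x":0.17,"y":0.34,"z":-0.28,"wx":0,"wy":0,"wz":0},{"x":0.25,"y":0.5,"z":-0.4,"wx":0,"wy":0,"wz":0},{"x":0.33,"y":0.66,"z":-0.52,"wx":0,"wy":0,"wz":0},{"x":0.41,"y":0.82,"z":-0.62,"wx":0,"wy":0,"wz":0},{"x":0.48,"y":0.95,"z":-0.67,"wx":0,"wy":0,"wz":0},{"x":0.5,"y":1,"z":-0.67,"wx":0,"wy":0,"wz":0}]'

```text
time: 26.55
ee_pos: [0.5514, -0.1977, 0.2836]
tcp_rot: [3.141, 0.003, 2.65]
wrist_force: [0.8, 0.7, -5.9]
gripper_width: 0.0495
```

>>> send_rows --deltas '[{"x":0.03,"y":0.06,"z":0,"wx":0,"wy":0,"wz":0.02},{"x":0.09,"y":0.18,"z":0,"wx":0,"wy":0,"wz":0.06},{"x":0.17,"y":0.34,"z":0,"wx":0,"wy":0,"wz":0.11},{"x":0.25,"y":0.5,"z":0,"wx":0,"wy":0,"wz":0.16},{"x":0.33,"y":0.66,"z":0,"wx":0,"wy":0,"wz":0.21},{"x":0.41,"y":0.82,"z":0,"wx":0,"wy":0,"wz":0.26},{"x":0.48,"y":0.95,"z":0,"wx":0,"wy":0,"wz":0.3},{"x":0.5,"y":1,"z":0,"wx":0,"wy":0,"wz":0.32}]'

```text
time: 27.35
ee_pos: [0.5541, -0.0839, 0.283]
tcp_rot: [3.14, 0.001, 2.147]
wrist_force: [-0.5, -0.1, -6.7]
gripper_width: 0.0494
```

```bash
python3 -c "
from h import *
rel(down(*lrel(.028),.28,LY+np.pi))"
```

```text
t 27.35 ee [ 0.5541 -0.0839  0.283 ] rpy [3.140e+00 1.000e-03 2.147e+00] q [ 0.84  0.19 -0.84  1.59  0.14  1.43  0.57] F [-0.5 -0.1 -6.7] gw 0.0494
d [2.67  1.943 0.029] w [0.001 0.    0.509]
```

>>> send_rows --deltas '[{"x":0.06,"y":0.04,"z":0,"wx":0,"wy":0,"wz":0.02},{"x":0.18,"y":0.13,"z":0,"wx":0,"wy":0,"wz":0.06},{"x":0.34,"y":0.25,"z":0,"wx":0,"wy":0,"wz":0.11},{"x":0.5,"y":0.37,"z":0,"wx":0,"wy":0,"wz":0.16},{"x":0.66,"y":0.49,"z":0,"wx":0,"wy":0,"wz":0.21},{"x":0.82,"y":0.6,"z":0,"wx":0,"wy":0,"wz":0.26},{"x":0.95,"y":0.69,"z":0,"wx":0,"wy":0,"wz":0.3},{"x":1,"y":0.73,"z":0,"wx":0,"wy":0,"wz":0.32}]'

```text
time: 28.15
ee_pos: [0.5604, 0.0417, 0.2824]
tcp_rot: [3.141, -0.0, 1.644]
wrist_force: [0.7, -0.1, -6.7]
gripper_width: 0.0495
```

```bash
python3 -c "
from h import *
rel(down(*lrel(.028),.28,LY+np.pi))"
```

```text
t 28.15 ee [0.5604 0.0417 0.2824] rpy [ 3.141 -0.     1.644] q [ 0.63  0.2  -0.86  1.59  0.15  1.43 -0.16] F [ 0.7 -0.1 -6.7] gw 0.0495
d [2.027 0.262 0.025] w [ 0.001 -0.     0.189]
```

>>> send_rows --deltas '[{"x":0.06,"y":0.01,"z":0,"wx":0,"wy":0,"wz":0.02},{"x":0.18,"y":0.03,"z":0,"wx":0,"wy":0,"wz":0.05},{"x":0.34,"y":0.05,"z":0,"wx":0,"wy":0,"wz":0.08},{"x":0.5,"y":0.07,"z":0,"wx":0,"wy":0,"wz":0.11},{"x":0.66,"y":0.09,"z":0,"wx":0,"wy":0,"wz":0.14},{"x":0.82,"y":0.11,"z":0,"wx":0,"wy":0,"wz":0.17},{"x":0.95,"y":0.13,"z":0,"wx":0,"wy":0,"wz":0.19},{"x":1,"y":0.13,"z":0,"wx":0,"wy":0,"wz":0.19}]'

```text
time: 28.95
ee_pos: [0.5656, 0.1437, 0.2818]
tcp_rot: [-3.141, -0.001, 1.347]
wrist_force: [-0.7, 0.0, -6.8]
gripper_width: 0.0498
```

```bash
python3 -c "
from h import *
rel(down(*lrel(.028),.28,LY+np.pi))"
```

```text
t 28.95 ee [0.5656 0.1437 0.2818] rpy [-3.141e+00 -1.000e-03  1.347e+00] q [ 0.44  0.26 -0.87  1.53  0.2   1.44 -0.67] F [-0.7  0.  -6.8] gw 0.0498
d [ 1.009 -0.168  0.019] w [-0.    -0.001 -0.   ]
```

>>> send_rows --deltas '[{"x":0.06,"y":-0.01,"z":0,"wx":0,"wy":0,"wz":0},{"x":0.18,"y":-0.03,"z":0,"wx":0,"wy":0,"wz":0},{"x":0.34,"y":-0.06,"z":0,"wx":0,"wy":0,"wz":0},{"x":0.5,"y":-0.08,"z":0,"wx":0,"wy":0,"wz":0},{"x":0.66,"y":-0.11,"z":0,"wx":0,"wy":0,"wz":0},{"x":0.82,"y":-0.14,"z":0,"wx":0,"wy":0,"wz":0},{"x":0.95,"y":-0.16,"z":0,"wx":0,"wy":0,"wz":0},{"x":1,"y":-0.17,"z":0,"wx":0,"wy":0,"wz":0}]'

```text
time: 29.75
ee_pos: [0.5708, 0.2469, 0.2818]
tcp_rot: [-3.14, -0.002, 1.349]
wrist_force: [-0.5, -0.3, -6.5]
gripper_width: 0.0496
```

```bash
python3 -c "
from h import *
rel(down(*lrel(.028),.175,LY+np.pi))"; python3 wv.py w14 L
```

```text
t 29.75 ee [0.5708 0.2469 0.2818] rpy [-3.140e+00 -2.000e-03  1.349e+00] q [ 0.23  0.36 -0.89  1.44  0.28  1.47 -0.87] F [-0.5 -0.3 -6.5] gw 0.0496
d [-0.011  0.011  1.068] w [-0.001 -0.001  0.001]
```

View pics/w14.png

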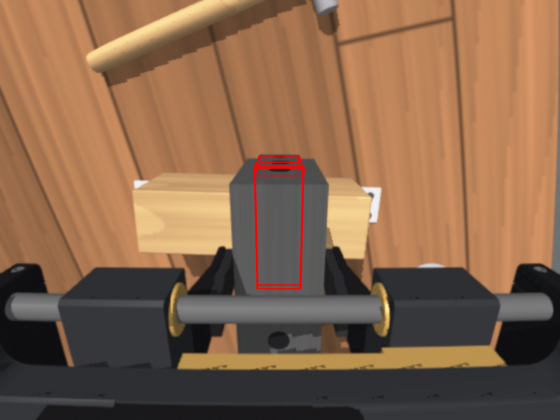

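>>> send_rows --deltas '[{"x":0,"y":0,"z":0.05,"wx":0,"wy":0,"wz":0},{"x":-0.01,"y":0.01,"z":0.18,"wx":0,"wy":0,"wz":0},{"x":-0.01,"y":0.01,"z":0.35,"wx":0,"wy":0,"wz":0},{"x":-0.01,"y":0.01,"z":0.53,"wx":0,"wy":0,"wz":0},{"x":-0.01,"y":0.01,"z":0.7,"wx":0,"wy":0,"wz":0},{"x":-0.01,"y":0.01,"z":0.85,"wx":0,"wy":0,"wz":0},{"x":-0.01,"y":0.01,"z":0.96,"wx":0,"wy":0,"wz":0},{"x":-0.01,"y":0.01,"z":1,"wx":0,"wy":0,"wz":0}]'

```text
time: 30.6
ee_pos: [0.5709, 0.2454, 0.1801]
tcp_rot: [-3.139, -0.001, 1.349]
wrist_force: [0.5, -0.8, -5.1]
gripper_width: 0.0497
```

```bash
cat > look.py <<'E'
import sys
from h import *
from workcell import ctrl
rel(down(*lrel(.028),.133,LY+np.pi))
s=ctrl.get_image('scene')[205:315,255:390]
cv2.imwrite(f'pics/{sys.argv[1]}.png',cv2.resize(s,None,fx=5,fy=5,interpolation=2))
E
python3 look.py p15; python3 wv.py w15 L
```

```text
t 30.6 ee [0.5709 0.2454 0.1801] rpy [-3.139e+00 -1.000e-03  1.349e+00] q [ 0.23  0.42 -0.86  1.58  0.33  1.29 -0.9 ] F [ 0.5 -0.8 -5.1] gw 0.0497
d [0.006 0.007 0.471] w [-0.002 -0.     0.001]
```

View pics/w15.png

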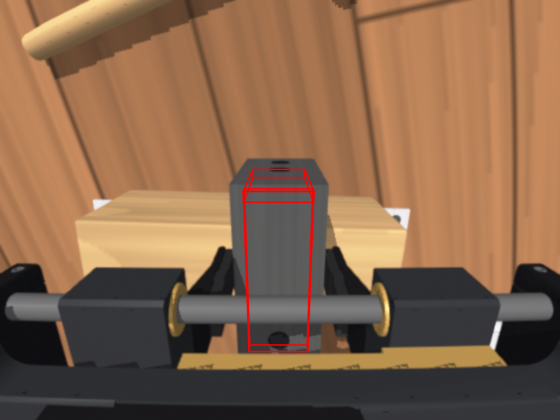

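View pics/p15.png

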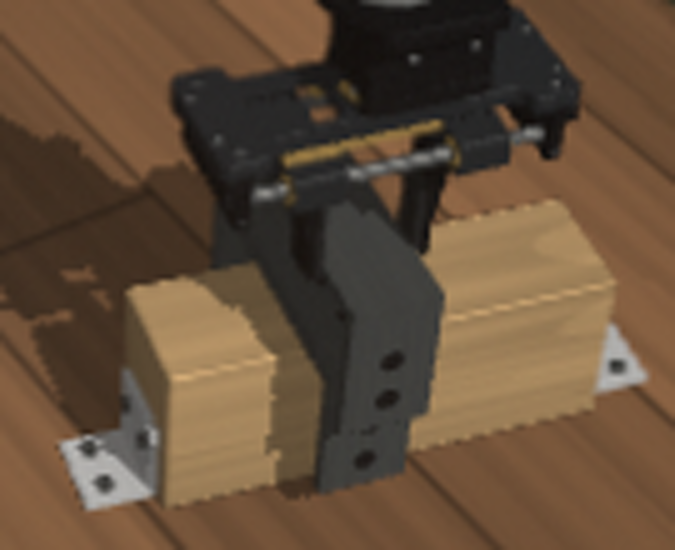

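>>> send_rows --deltas '[{"x":0.005,"y":0.01,"z":0.04,"wx":0,"wy":0,"wz":0},{"x":0.005,"y":0.01,"z":0.1,"wx":0,"wy":0,"wz":0},{"x":0.005,"y":0.01,"z":0.17,"wx":0,"wy":0,"wz":0},{"x":0.005,"y":0.01,"z":0.24,"wx":0,"wy":0,"wz":0},{"x":0.005,"y":0.01,"z":0.3,"wx":-0.001,"wy":0,"wz":0},{"x":0.005,"y":0.01,"z":0.35,"wx":-0.001,"wy":0,"wz":0},{"x":0.005,"y":0.01,"z":0.39,"wx":-0.001,"wy":0,"wz":0},{"x":0.005,"y":0.01,"z":0.39,"wx":-0.001,"wy":0,"wz":0}]'

```text
time: 31.5
ee_pos: [0.572, 0.246, 0.1415]
tcp_rot: [-3.14, -0.001, 1.35]
wrist_force: [-0.5, 0.1, -6.0]
gripper_width: 0.0498
```

```bash
python3 look.py p16; python3 wv.py w16 L
```

```text
t 31.5 ee [0.572  0.246  0.1415] rpy [-3.14e+00 -1.00e-03  1.35e+00] q [ 0.21  0.46 -0.85  1.62  0.36  1.23 -0.93] F [-0.5  0.1 -6. ] gw 0.0498
d [-0.003 -0.003  0.085] w [-0.001 -0.001  0.001]
```

View pics/w16.png

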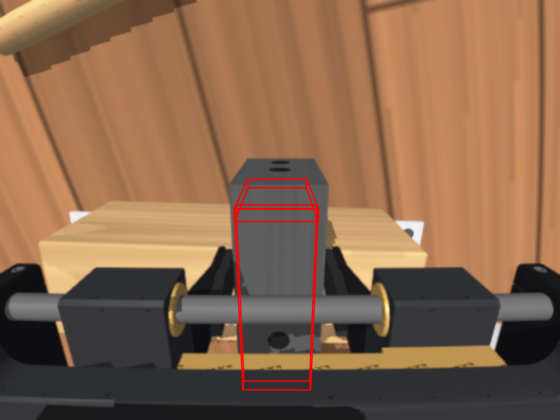

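View pics/p16.png

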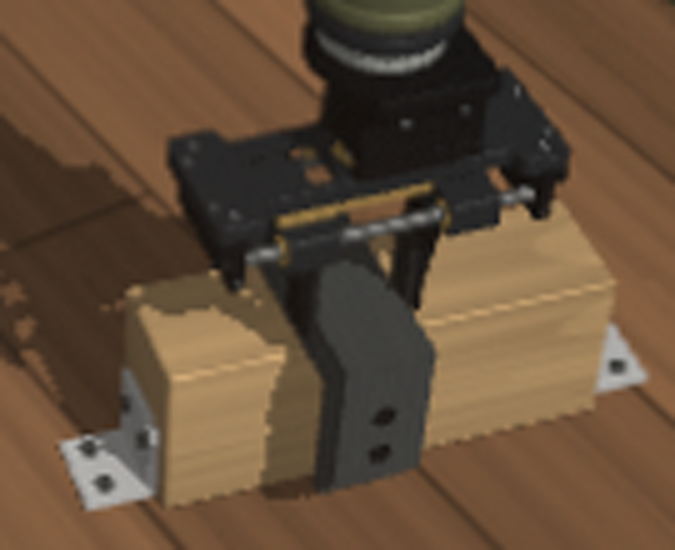

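>>> send_rows --deltas '[{"x":0,"y":0,"z":0.01,"wx":0,"wy":0,"wz":0},{"x":0,"y":0,"z":0.02,"wx":0,"wy":0,"wz":0},{"x":0,"y":0,"z":0.03,"wx":0,"wy":0,"wz":0},{"x":0,"y":0,"z":0.04,"wx":0,"wy":0,"wz":0},{"x":0,"y":0,"z":0.05,"wx":0,"wy":0,"wz":0},{"x":0,"y":0,"z":0.06,"wx":0,"wy":0,"wz":0},{"x":0,"y":0,"z":0.06,"wx":0,"wy":0,"wz":0},{"x":0,"y":0,"z":0.06,"wx":0,"wy":0,"wz":0}]'

```text
time: 32.4
ee_pos: [0.5724, 0.2463, 0.1363]
tcp_rot: [-3.141, -0.002, 1.35]
wrist_force: [0.2, 0.5, -6.4]
gripper_width: 0.0495
```

>>> send_rows --deltas '[{"x":0,"y":0,"z":0.005,"wx":0,"wy":0,"wz":0},{"x":0,"y":0,"z":0.01,"wx":0,"wy":0,"wz":0},{"x":0,"y":0,"z":0.01,"wx":0,"wy":0,"wz":0},{"x":0,"y":0,"z":0.015,"wx":0,"wy":0,"wz":0},{"x":0,"y":0,"z":0.015,"wx":0,"wy":0,"wz":0},{"x":0,"y":0,"z":0.015,"wx":0,"wy":0,"wz":0},{"x":0,"y":0,"z":0.015,"wx":0,"wy":0,"wz":0},{"x":0,"y":0,"z":0.015,"wx":0,"wy":0,"wz":0}]'

```text
time: 33.2
ee_pos: [0.5724, 0.2463, 0.1348]
tcp_rot: [-3.141, -0.002, 1.35]
wrist_force: [-0.2, -0.1, -6.5]
gripper_width: 0.0493
```

```bash
python3 -c "
from h import *
rel(down(*lrel(.028),.133,LY+np.pi))"
```

```text
t 33.2 ee [0.5724 0.2463 0.1348] rpy [-3.141e+00 -2.000e-03  1.350e+00] q [ 0.21  0.46 -0.84  1.63  0.36  1.22 -0.93] F [-0.2 -0.1 -6.5] gw 0.0493
d [-0.007 -0.007  0.018] w [-0.    -0.001  0.001]
```

>>> send_rows --deltas '[{"x":0,"y":0,"z":0.005,"wx":0,"wy":0,"wz":0},{"x":0,"y":0,"z":0.01,"wx":0,"wy":0,"wz":0},{"x":0,"y":0,"z":0.01,"wx":0,"wy":0,"wz":0},{"x":0,"y":0,"z":0.012,"wx":0,"wy":0,"wz":0},{"x":0,"y":0,"z":0.012,"wx":0,"wy":0,"wz":0},{"x":0,"y":0,"z":0.012,"wx":0,"wy":0,"wz":0},{"x":0,"y":0,"z":0.012,"wx":0,"wy":0,"wz":0},{"x":0,"y":0,"z":0.012,"wx":0,"wy":0,"wz":0}]'

```text
time: 34.0
ee_pos: [0.5725, 0.2464, 0.1338]
tcp_rot: [-3.142, -0.002, 1.35]
wrist_force: [0.1, -0.3, -4.1]
gripper_width: 0.0497
```

>>> send_rows --deltas '[{"x":0,"y":0,"z":0.003,"wx":0,"wy":0,"wz":0},{"x":0,"y":0,"z":0.006,"wx":0,"wy":0,"wz":0},{"x":0,"y":0,"z":0.008,"wx":0,"wy":0,"wz":0},{"x":0,"y":0,"z":0.008,"wx":0,"wy":0,"wz":0},{"x":0,"y":0,"z":0.008,"wx":0,"wy":0,"wz":0},{"x":0,"y":0,"z":0.008,"wx":0,"wy":0,"wz":0},{"x":0,"y":0,"z":0.008,"wx":0,"wy":0,"wz":0},{"x":0,"y":0,"z":0.008,"wx":0,"wy":0,"wz":0}]'

```text
time: 34.8
ee_pos: [0.5725, 0.2464, 0.1336]
tcp_rot: [3.141, -0.002, 1.35]
wrist_force: [-4.2, -2.1, 5.7]
gripper_width: 0.0494
```

Seated, with the force reversed to +5.7 N. Releasing and lifting.

>>> send_rows --deltas '[{"x":0,"y":0,"z":0,"wx":0,"wy":0,"wz":0},{"x":0,"y":0,"z":0,"wx":0,"wy":0,"wz":0},{"x":0,"y":0,"z":0,"wx":0,"wy":0,"wz":0},{"x":0,"y":0,"z":0,"wx":0,"wy":0,"wz":0},{"x":0,"y":0,"z":0,"wx":0,"wy":0,"wz":0},{"x":0,"y":0,"z":0,"wx":0,"wy":0,"wz":0},{"x":0,"y":0,"z":0,"wx":0,"wy":0,"wz":0},{"x":0,"y":0,"z":0,"wx":0,"wy":0,"wz":0}]' --jaw 0.15

```text
time: 35.6
ee_pos: [0.5725, 0.2465, 0.1336]
tcp_rot: [3.141, -0.002, 1.35]
wrist_force: [-0.1, 0.1, -0.1]
gripper_width: 0.0739
```

>>> send_rows --deltas '[{"x":0,"y":0,"z":-0.03,"wx":0,"wy":0,"wz":0},{"x":0,"y":0,"z":-0.1,"wx":0,"wy":0,"wz":0},{"x":0,"y":0,"z":-0.25,"wx":0,"wy":0,"wz":0},{"x":0,"y":0,"z":-0.4,"wx":0,"wy":0,"wz":0},{"x":0,"y":0,"z":-0.55,"wx":0,"wy":0,"wz":0},{"x":0,"y":0,"z":-0.7,"wx":0,"wy":0,"wz":0},{"x":0,"y":0,"z":-0.85,"wx":0,"wy":0,"wz":0},{"x":0,"y":0,"z":-1,"wx":0,"wy":0,"wz":0}]'

```text
time: 36.4
ee_pos: [0.5725, 0.2463, 0.2351]
tcp_rot: [3.141, -0.002, 1.35]
wrist_force: [0.1, -0.3, 0.2]
gripper_width: 0.0742
```

>>> send_rows --deltas '[{"x":-0.1,"y":0,"z":-0.05,"wx":0,"wy":0,"wz":0},{"x":-0.3,"y":0,"z":-0.1,"wx":0,"wy":0,"wz":0},{"x":-0.5,"y":0,"z":-0.2,"wx":0,"wy":0,"wz":0},{"x":-0.7,"y":0,"z":-0.3,"wx":0,"wy":0,"wz":0},{"x":-0.9,"y":0,"z":-0.4,"wx":0,"wy":0,"wz":0},{"x":-1,"y":0,"z":-0.5,"wx":0,"wy":0,"wz":0},{"x":-1,"y":0,"z":-0.6,"wx":0,"wy":0,"wz":0},{"x":-1,"y":0,"z":-0.6,"wx":0,"wy":0,"wz":0}]'

```text
time: 37.2
ee_pos: [0.5512, 0.1494, 0.2967]
tcp_rot: [3.138, -0.004, 1.35]
wrist_force: [-0.4, 1.0, 0.1]
gripper_width: 0.0739
```

```bash
python3 look.py p17; python3 wv.py w17 L
```

```text
t 37.2 ee [0.5512 0.1494 0.2967] rpy [ 3.138 -0.004  1.35 ] q [ 0.45  0.22 -0.89  1.54  0.17  1.46 -0.66] F [-0.4  1.   0.1] gw 0.0739
d [ 0.979 -0.017  1.64 ] w [ 0.002 -0.002  0.001]
```

View pics/w17.png

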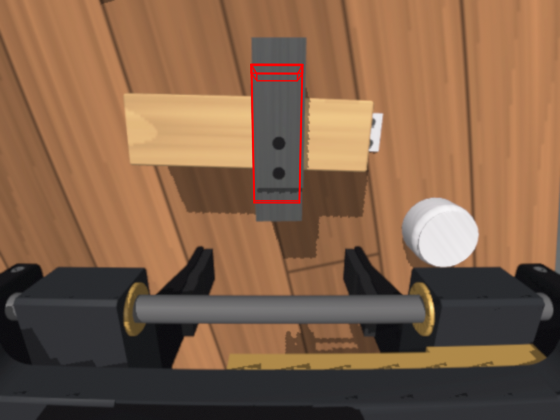

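View pics/p17.png

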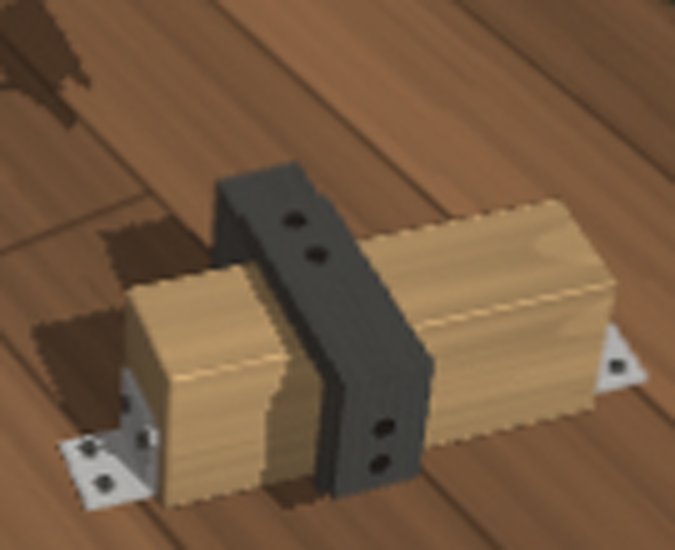

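Everything is flat and in line. I'll turn the edge pixels into laid-frame numbers before handing in.

```bash
python3 - <<'E'
from h import *
m=np.load('pics/w17.npy',allow_pickle=True).item()
def ray(u,z):
    n=cv2.undistortPoints(np.array([[u]],float),K(m),m["D"])[0,0]
    R=cv2.Rodrigues(m["rvec"])[0]; d=R.T@np.r_[n,1]; c=-R.T@m["tvec"].ravel()
    return (c+d*(z-c[2])/d[2])[:2]
h=lrel(0);c,s=np.cos(LY),np.sin(LY)
for nm,u,z in(('3 heel L',(251.5,38),.124),('3 heel R',(306,38),.124),('3 free L',(257,189),.124),('3 free R',(302.5,189),.124),('2 heel L',(256,220.5),.116),('2 heel R',(301,220.5),.116)):
    d=ray(u,z)-h; print(nm,np.round([c*d[0]+s*d[1],-s*d[0]+c*d[1]],4))
E
python3 -c "
import cv2
a=cv2.imread('pics/w17_raw.png')[20:240,220:340]
cv2.imwrite('pics/w17c.png',cv2.resize(a,None,fx=2.7,fy=2.7,interpolation=2))"
```

```text
3 heel L [-0.0199 -0.0225]
3 heel R [-0.02    0.0269]
3 free L [ 0.121  -0.0198]
3 free R [0.1209 0.027 ]
2 heel L [ 0.1582 -0.0221]
2 heel R [0.1582 0.0269]
```

View pics/w17c.png

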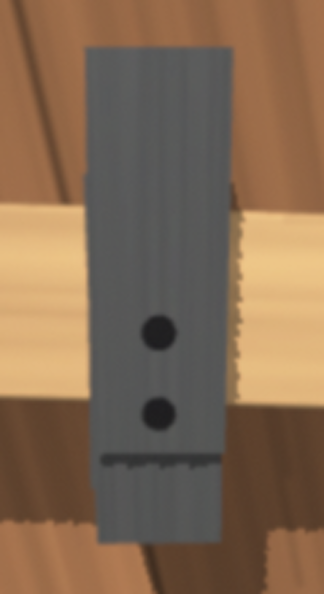

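```bash
python3 -c "
from workcell import ctrl
s=ctrl.get_state();print(s['time'],abs(s['dq']).max());print(ctrl.sign_off())"
```

```text
37.3 0.013632611186148981
the job is handed in; nothing more can be done
None
```

Both loose brackets are stacked on the first one, and the job was handed in at 37.3 s. I set the nearer bracket down turned opposite to the first. The other went on top, turned back again. Each was lowered until the wrist force showed it resting, with less than 10 N of push, then released and the arm backed away.

**Last checks**, from wrist-camera pixels taken along the first bracket from its corner:

| | Corner position | Allowed range | Sideways offset |
|---|---|---|---|
| Second bracket | about 158 mm | 145 to 170 mm | about 2–3 mm |
| Third bracket | about -20 mm | -30 to -5 mm | about 2–3 mm |

- **Sideways and angle:** the allowed offset is 13 mm. The brackets' edges run parallel to within about a degree.
- **Flatness:** the scene picture shows all three lying flat, and the tool height at contact went up about 8 mm from the second bracket to the third, as expected.
- **First bracket:** it looked unmoved in the scene picture after the second bracket went on. After the third it was mostly hidden, so I did not measure it again.
- **Bystanders:** nothing came near the hammer, tongs or tin. I did not re-measure them.
- **Joint 6:** on the way to the third bracket it read 2.05 rad, right at its limit, for a moment. No fault was reported.

No check failed or disagreed beyond the 1–2 mm camera calibration error.

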